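Pack the tea-tasting set into its bolted chest

TASK

Pack the tasting set away in the tea chest. First swing the drip arm straight out from its board, hang the infuser on it by its bail to drip and let go; meanwhile draw the chest's bolt, slide the lid fully open and set every tea caddy down upright on the floor of the well. Then set the infuser upright beside them (nothing is to be dropped in), fold the empty arm flat against its board again, slide the lid fully shut and shoot the bolt home, leaving the glass, phone and teapot where they are.

Things in the scene. Friction and masses are not known exactly. Their poses are not given: they have to be found in the camera images.
- chest: Tea chest of pale wood, fixed, 176 x 468 mm, 112.5 mm high. Origin on the table under the centre of its well; z up, y along its length towards the well's closed end, x across it, away from the robot. Its other half (beyond y = -113 mm) is a closed block that the lid slides over. A brass keeper for the bolt, 132 mm high in all, stands on the rail at x = -81, y = -75 mm.
- chest_well (a point): Centre of the well's inner floor, 8 mm above the table; axes as chest. The well measures 160 mm in x by 226 mm in y and is 92 mm deep up to the lid; the rails over the lid's edges leave a mouth 152 mm wide in x, their tops 104.5 mm above this point.
- lid (a joint): Sliding lid of the chest, m: 0 fully shut over the well, 0.22 fully open (stop), when it bares all but 6 mm of the well's length. Slides straight along the chest's -y as it opens; stays where it is left (friction about 1.5 N, drag 8 N per m/s). While the bolt is shot it has only 3 mm of play.
- lid_pull (a point): Round wooden knob on the lid that it is slid by: upright, 26 mm diameter over its upper 18 mm, a neck of 20 mm, 10 mm high, below. This point is its middle, 9 mm below its top and 19 mm above the lid's upper face; it moves with the lid. Frame parallel to the chest's.
- bolt (a joint): Slide bolt on the lid, m: 0 shot home through its keeper, 0.030 fully drawn (stop). It is drawn along the chest's +x and is clear of the keeper above about 0.021. It travels with the lid and enters the keeper only when the lid is within 3 mm of shut. Friction about 1.5 N.
- bolt_knob (a point): Upright steel knob of the bolt, 12 mm diameter; its top is 11 mm above this point, the upper face of the bolt's bar (10 mm wide) 15 mm below it. Moves with bolt and lid; frame parallel to the chest's. The bolt's two brass guides and the keeper reach no higher than 4 mm below this point.
- swing (a joint): Swing arm of the drip stand, rad: 0 folded flat along its board, 1.571 straight out (stop). A level steel rod, 8 mm thick, 105 mm long from hinge pin to tip; it turns about an upright pin at swing_hinge, clockwise seen from above as it grows, and stays where it is left (friction about 0.06 N m).
- swing_hinge (a point): The arm's hinge pin at the rod's mid height, 157 mm above the table, on the dark wooden drip stand (fixed). x: direction of the folded arm; -y: of the arm straight out. The board, 180 mm high, stands 46 mm from the rod's centre line on the +y side. The stand's foot is a 12 mm plate with a steel drip tray, 18 mm high in all.
- swing_tip (a point): Outer end of the rod, on its centre line; x points outward along the rod, z up. A 14 mm ball on a stem stands up here as a stop, its top 20 mm above the centre line.
- infuser_center (a point): Loose infuser, 0.12 kg: perforated steel cup, 56 mm diameter, 41 mm high, with a stiff upright bail in its own y-z plane, 85 mm high in all. This point: on its axis, 42.5 mm above its foot. Bail: two flat upright legs from 41 to 72 mm, outer faces 44 mm apart in y, 14 mm wide in x, then sloping in to a flat top. Opening 36 mm wide, 40 mm high; the rod goes through it along the infuser's x.
- infuser_bail (a point): Underside of the bail's flat top (22 mm wide in y, 4 mm thick), on the infuser's axis, 81 mm above its foot; hung, this rests on the rod, 4 mm above the rod's centre line.
- caddy1_center (a point): Tea caddy 1 (loose, about 0.15 kg; may be absent): round aluminium tin, 52 mm diameter and 48 mm high, with a round dark wooden knob on its lid, 22 mm diameter, 24 mm high; 72 mm high in all. This point is on its axis, half-way up (36 mm above its foot).
- caddy2_center (a point): Tea caddy 2 (loose, about 0.15 kg; may be absent): round aluminium tin, 52 mm diameter and 48 mm high, with a round dark wooden knob on its lid, 22 mm diameter, 24 mm high; 72 mm high in all. This point is on its axis, half-way up (36 mm above its foot).
- caddy3_center (a point): Tea caddy 3 (loose, about 0.15 kg; may be absent): round aluminium tin, 52 mm diameter and 48 mm high, with a round dark wooden knob on its lid, 22 mm diameter, 24 mm high; 72 mm high in all. This point is on its axis, half-way up (36 mm above its foot).
- caddy4_center (a point): Tea caddy 4 (loose, about 0.15 kg; may be absent): round aluminium tin, 52 mm diameter and 48 mm high, with a round dark wooden knob on its lid, 22 mm diameter, 24 mm high; 72 mm high in all. This point is on its axis, half-way up (36 mm above its foot).
- glass: Green drinking glass, 68 mm diameter, 75 mm high; to be left alone. Origin at its foot.
- phone: Black telephone lying flat, 75 x 155 x 9 mm; to be left alone. Origin under its centre.
- teapot: Brown clay teapot, about 108 mm diameter, 82 mm high, with spout and side handle; to be left alone. Origin under its centre.
Not all that is in view belongs to the job. What is shaped like the part that bears infuser_center but blue or pink is not meant.

How it is judged (in metres and radians):
On the way, in this order (a step that is already met when the one before it is completed fails the run):
1. the arm is swung out and the infuser hangs on it by its bail, let go (value of joint swing above 1.3 rad and x of infuser_bail in the frame of swing_tip between -0.092 and -0.006 m and y of infuser_bail in the frame of swing_tip between -0.018 and 0.018 m and z of infuser_bail in the frame of swing_tip between -0.006 and 0.012 m and angle between infuser_bail's own z axis and vertical below 0.35 rad and contact force between the fingers and infuser below 0.05 N), for 0.5 s.
2. the bolt is drawn (value of joint bolt above 0.021 m), for 0.1 s.
3. the lid is slid open (value of joint lid above 0.205 m), for 0.1 s.
4. every caddy stands released in the well, the infuser still hanging on the arm (all of step 1 and x of caddy1_center in the frame of chest_well between -0.08 and 0.08 m and y of caddy1_center in the frame of chest_well between -0.113 and 0.113 m and z of caddy1_center in the frame of chest_well between 0.026 and 0.046 m and angle between each of caddy1_center, caddy2_center, caddy3_center, caddy4_center's own z axis and vertical below 0.15 rad and contact force between the fingers and caddy1 below 0.05 N and x of caddy2_center in the frame of chest_well between -0.08 and 0.08 m and y of caddy2_center in the frame of chest_well between -0.113 and 0.113 m and z of caddy2_center in the frame of chest_well between 0.026 and 0.046 m and contact force between the fingers and caddy2 below 0.05 N and x of caddy3_center in the frame of chest_well between -0.08 and 0.08 m and y of caddy3_center in the frame of chest_well between -0.113 and 0.113 m and z of caddy3_center in the frame of chest_well between 0.026 and 0.046 m and contact force between the fingers and caddy3 below 0.05 N and x of caddy4_center in the frame of chest_well between -0.08 and 0.08 m and y of caddy4_center in the frame of chest_well between -0.113 and 0.113 m and z of caddy4_center in the frame of chest_well between 0.026 and 0.046 m and contact force between the fingers and caddy4 below 0.05 N), for 0.2 s.
5. the infuser stands released in the well (x of infuser_center in the frame of chest_well between -0.08 and 0.08 m and y of infuser_center in the frame of chest_well between -0.113 and 0.113 m and z of infuser_center in the frame of chest_well between 0.0325 and 0.0525 m and angle between infuser_center's own z axis and vertical below 0.15 rad and contact force between the fingers and infuser below 0.05 N), for 0.2 s.
6. the lid is shut and the bolt shot (value of joint lid below 0.006 m and value of joint bolt below 0.008 m), for 0.2 s.
At the end, for the whole second after the job is handed in: Lid within 6 mm of shut, bolt within 8 mm of home, arm within 0.15 rad of flat; all caddies and the infuser upright (0.15 rad) and at rest on the well's floor. Before: infuser hung free on the arm (over 1.3 rad out), then bolt drawn, lid open 205 mm, caddies in while it still hung (all of step 5 and all of step 6 and value of joint swing below 0.15 rad and x of caddy1_center in the frame of chest_well between -0.08 and 0.08 m and y of caddy1_center in the frame of chest_well between -0.113 and 0.113 m and z of caddy1_center in the frame of chest_well between 0.026 and 0.046 m and angle between each of caddy1_center, caddy2_center, caddy3_center, caddy4_center's own z axis and vertical below 0.15 rad and contact force between the fingers and caddy1 below 0.05 N and x of caddy2_center in the frame of chest_well between -0.08 and 0.08 m and y of caddy2_center in the frame of chest_well between -0.113 and 0.113 m and z of caddy2_center in the frame of chest_well between 0.026 and 0.046 m and contact force between the fingers and caddy2 below 0.05 N and x of caddy3_center in the frame of chest_well between -0.08 and 0.08 m and y of caddy3_center in the frame of chest_well between -0.113 and 0.113 m and z of caddy3_center in the frame of chest_well between 0.026 and 0.046 m and contact force between the fingers and caddy3 below 0.05 N and x of caddy4_center in the frame of chest_well between -0.08 and 0.08 m and y of caddy4_center in the frame of chest_well between -0.113 and 0.113 m and z of caddy4_center in the frame of chest_well between 0.026 and 0.046 m and contact force between the fingers and caddy4 below 0.05 N and linear speed of each of infuser, caddy1, caddy2, caddy3, caddy4 below 0.02 m/s); the robot touches nothing.
It fails at once if the glass, the phone or the teapot is pushed more than 25 mm from its place (distance of any of glass, phone, teapot from where it was at the start of the episode above 0.025 m).
It fails at once if a caddy is let go over the well more than 30 mm above its floor ((x of caddy1_center in the frame of chest_well between -0.08 and 0.08 m and y of caddy1_center in the frame of chest_well between -0.113 and 0.113 m and z of caddy1_center in the frame of chest_well between 0.066 and 0.25 m and contact force between the fingers and caddy1 below 0.02 N) or (x of caddy2_center in the frame of chest_well between -0.08 and 0.08 m and y of caddy2_center in the frame of chest_well between -0.113 and 0.113 m and z of caddy2_center in the frame of chest_well between 0.066 and 0.25 m and contact force between the fingers and caddy2 below 0.02 N) or (x of caddy3_center in the frame of chest_well between -0.08 and 0.08 m and y of caddy3_center in the frame of chest_well between -0.113 and 0.113 m and z of caddy3_center in the frame of chest_well between 0.066 and 0.25 m and contact force between the fingers and caddy3 below 0.02 N) or (x of caddy4_center in the frame of chest_well between -0.08 and 0.08 m and y of caddy4_center in the frame of chest_well between -0.113 and 0.113 m and z of caddy4_center in the frame of chest_well between 0.066 and 0.25 m and contact force between the fingers and caddy4 below 0.02 N)).
It fails at once if the infuser is let go over the well more than 30 mm above its floor (x of infuser_center in the frame of chest_well between -0.08 and 0.08 m and y of infuser_center in the frame of chest_well between -0.113 and 0.113 m and z of infuser_center in the frame of chest_well between 0.0725 and 0.25 m and contact force between the fingers and infuser below 0.02 N).
Of caddy1, caddy2, caddy3, caddy4 only 2 to 3 are there at a start; the rules pass over those that are not, and their reading is None.
At some moment in a run one of caddy1, caddy2, caddy3, caddy4 may be knocked a few centimetres aside while the robot is not near it.
It also fails if it takes over 210 s, if anything falls off the work surface, if the arm or the gripper's body presses on something with over 40 N, if the wrist force passes 120 N, or if a joint passes its speed limit or range.

ROBOT

A 6-joint arm with a two-finger parallel gripper is mounted at the origin on the work surface. World frame = base frame: x ahead of the robot, y to its left, z up, the work surface at z = 0. Lengths are in mm, angles in rad, forces in N, time in s.
With the tool pointing down it reaches from about 425 to 950 mm from the base axis. Payload 3.5 kg.
Tool frame: the origin (TCP) lies on the centre line of the jaws, within the pads' length; the fingertips stand 11 mm ahead of it and the grasp point (between the pads) lies 8 mm behind it; z points along the fingers, y is the line along which they close (so a half turn about z gives the same grasp; the last joint's range is limited). The gripper opens to 85 mm and grips with 20 to 120 N. Pads are 22 mm wide; open, the fingers measure 114 mm over their backs; the gripper's body (76 mm by 85 mm) begins 54 mm behind the grasp point. The pads swing forward as they close: fully open they stand 13 mm farther back than shut.
Start: joints at [-1.4, 0.286, 1.577, -0, 1.279, -0.15], TCP at [212.868, -640.541, 242.325] pointing down, gripper open.
Joint ranges: [-2.77, 2.77], [-0.9, 2.22], [0.21, 2.48], [-1.53, 4.67], [0.24, 2.81], [-2.84, 2.84]. Speed limits (rad/s): [2.79, 2.79, 3.14, 3.14, 3.14, 3.14].

INTERFACE

Orientations are given as a unit quaternion [x, y, z, w].
In Python, from workcell import sensors, viewer, job_done gives the robot as it stands.
- The arm moves only by the tool carry_out, never from a script. Its argument "moves" is a list of rows, each an object with "twist": the turn, a rotation vector about the tool's x, y, z in degrees, a list of three; "offset": the shift along the tool's x, y, z in mm, a list of three; "fingers": the finger opening in mm, from 0 to 85.4. In form: [{"twist": [rx, ry, rz], "offset": [dx, dy, dz], "fingers": fingers}, ...]. A call has 1 to 20 rows; each row shifts and turns the commanded pose from where the row before left it, along the tool's axes as they then stand; what a row does not reach is not made up. A row lasts 1/8 s, in which the tool goes at most 62.5 mm and 10.7 degrees, less where a joint would pass 70% of its speed; a pose out of reach is approached as far as the arm can. A call is refused whole if a number of a shift passes 62.5 or a number of a turn 10.7, either way. A call with a gripper value outside its range is refused whole. The fingers move at their own pace and stop on an object; "grip_force" is the grip in N (left out, the last holds). Time passes only in rows, so rows that do not move let the fingers close. It gives the time, the measured TCP pose, the force, the opening and the grip force at its end, in the units of the state.
- sensors.observe(): the state, without advancing time (a new reading comes with each control period).
- viewer.read_camera(name): name is "side" or "top"; returns a dict with "pixels" (420x560x3 uint8, red, green, blue), "K" (3x3 intrinsics, pixels), "cam_to_world" (4x4, takes a point from camera to world coordinates). Camera axes: x right, y up, looking along -z (the intrinsics and any distortion apply to the point x, -y, -z); pixel columns grow to the right and rows downward; lengths in mm; the calibration is good to about 2 mm. A picture is of the moment at which its call begins. There is no depth.
- job_done(): hands the job in; it is judged then, once.
The state is a dict: "time_s": time; "joint_pos": joint angles; "dq": joint speeds; "joint_efforts": joint torques, N m; "tcp_pos": TCP position; "eef_rot": TCP orientation; "wrist_force": force on the tool from outside, world axes, zero at the start; "wrist_torque": the same for the moment, N m; "grip_width": finger opening in mm; "grasp_force": force on a finger pad.
Only numpy, scipy, OpenCV 4.12 (cv2) and the standard library are available. Lean on these libraries where they do the work, as an engineer would, in place of code of your own. Each camera call takes 0.05 s, during which the arm holds its last target. There are 200 camera calls.

## Working session

There is one attempt and no reset: what is moved stays moved. The work goes in short steps, Python scripts to look and compute and a tool call to move; the robot and the scene stay as the last step left them, time stands still between calls to the robot, and variables do not carry over. Pictures are saved under pics/ and viewed, at most 17 in all, crops included, and the job is handed in when it is done.

Besides the shell and the picture viewer there is one more tool, called after ">>>" as a command line: name --argument value ..., lists and objects as JSON in quotes. carry_out: Moves the arm, as the interface text tells. Its arguments: {"type":"object","properties":{"moves":{"type":"array","items":{"type":"object","properties":{"twist":{"type":"array","items":{"type":"number"}},"offset":{"type":"array","items":{"type":"number"}},"fingers":{"type":"number"}}}},"grip_force":{"type":"number"}},"required":["moves"]}

```bash
mkdir -p pics; cat > h.py <<'E'
import numpy as np, cv2
from workcell import sensors, viewer, job_done
def cam(n):
    r=viewer.read_camera(n); return r["pixels"].copy(),np.array(r["K"]),np.array(r["cam_to_world"])
def save(n,img,s=1,box=None):
    if box: img=img[box[1]:box[3],box[0]:box[2]]
    cv2.imwrite('pics/'+n,cv2.resize(img[:,:,::-1],None,fx=s,fy=s,interpolation=cv2.INTER_CUBIC))
def ray(K,T,u,v):
    d=np.linalg.inv(K)@[u,v,1]; d=T[:3,:3]@[d[0],-d[1],-d[2]]; return T[:3,3],d/np.linalg.norm(d)
def onz(K,T,u,v,z):
    o,d=ray(K,T,u,v); return o+d*(z-o[2])/d[2]
def proj(K,T,p):
    c=np.linalg.inv(T)@np.append(p,1); q=K@[c[0],-c[1],-c[2]]; return q[:2]/q[2]
def two(a,b):
    (o1,d1),(o2,d2)=a,b
    A=np.stack([d1,-d2],1); t=np.linalg.lstsq(A,o2-o1,rcond=None)[0]
    p,q=o1+d1*t[0],o2+d2*t[1]; return (p+q)/2,np.linalg.norm(p-q)
def st():
    s=sensors.observe(); print({k:np.round(s[k],3).tolist() for k in ("time_s","joint_pos","tcp_pos","eef_rot","wrist_force","grip_width","grasp_force")})
E
python3 - <<'E'
from h import *
r=viewer.read_camera("top"); print(r.keys())
for n in("top","side"):
    i,K,T=cam(n); save(n+'0.png',i,1.4); print(n,K.tolist(),T.round(3).tolist())
st()
E
```

```text
dict_keys(['pixels', 'K', 'cam_to_world'])
top [[444.26419368015496, 0.0, 285.1551728000057], [0.0, 444.26419368015496, 206.5099296057442], [0.0, 0.0, 1.0]] [[0.001, 0.991, -0.136, 374.662], [-1.0, 0.0, -0.008, 15.677], [-0.008, 0.136, 0.991, 1256.653], [0.0, 0.0, 0.0, 1.0]]
side [[494.83201956091835, 0.0, 280.33110537017154], [0.0, 494.83201956091835, 211.12837401581942], [0.0, 0.0, 1.0]] [[-0.834, 0.384, -0.396, 50.9], [-0.551, -0.586, 0.594, 726.605], [-0.004, 0.714, 0.7, 939.045], [0.0, 0.0, 0.0, 1.0]]
{'time_s': 0.15, 'joint_pos': [-1.4, 0.287, 1.578, -0.0, 1.279, -0.15], 'tcp_pos': [212.796, -640.056, 241.251], 'eef_rot': [0.987, 0.16, -0.0, -0.001], 'wrist_force': [-0.36, 0.113, 0.768], 'grip_width': 85.59, 'grasp_force': 0.0}
```

View pics/top0.png

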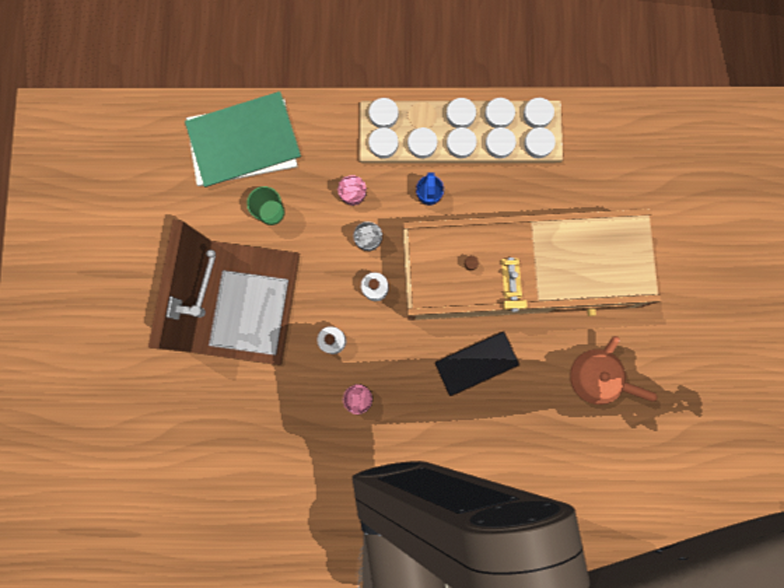

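View pics/side0.png

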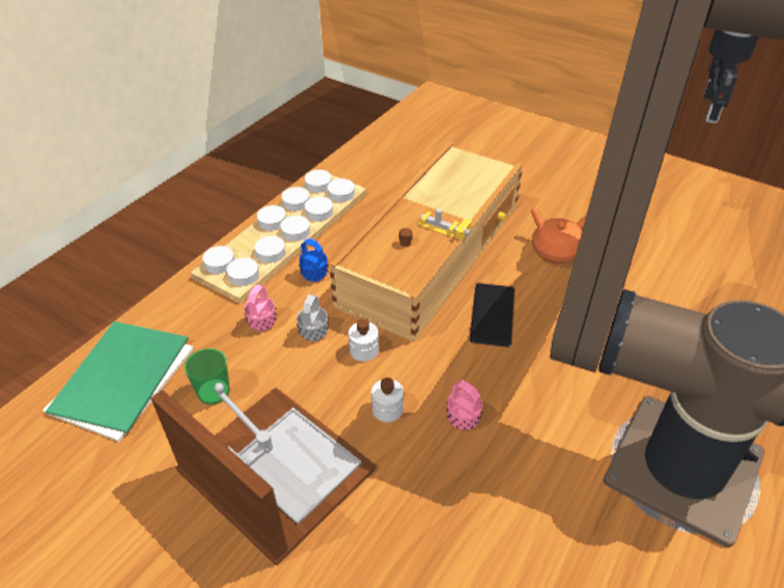

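```bash
python3 - <<'E'
from h import *
i,K,T=cam("top"); save('c1.png',i,3.4,(105,130,300,300)); save('c2.png',i,3.8,(275,140,480,240))
j,K,T=cam("side"); save('c3.png',j,3.2,(110,190,355,370))
E
```

```text
(no output)
```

View pics/c1.png

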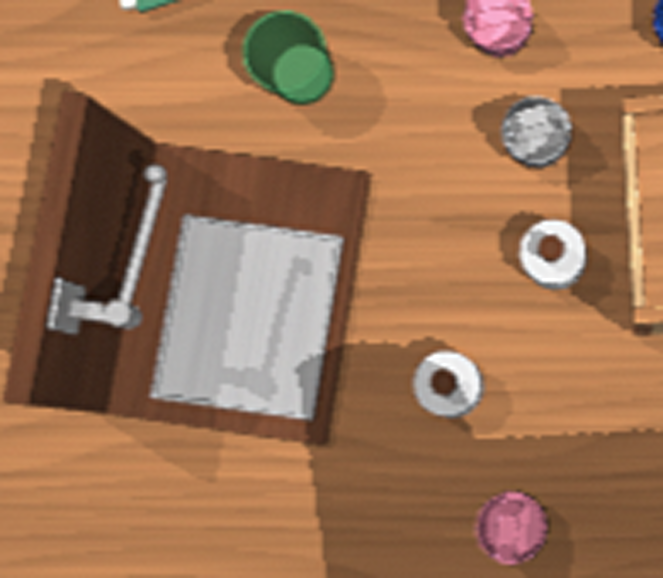

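View pics/c2.png

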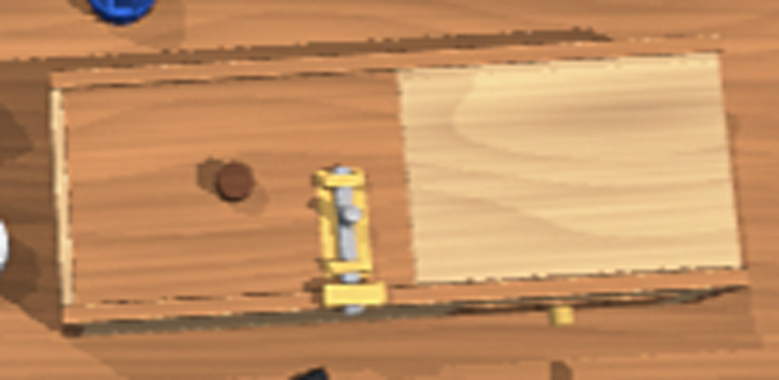

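View pics/c3.png

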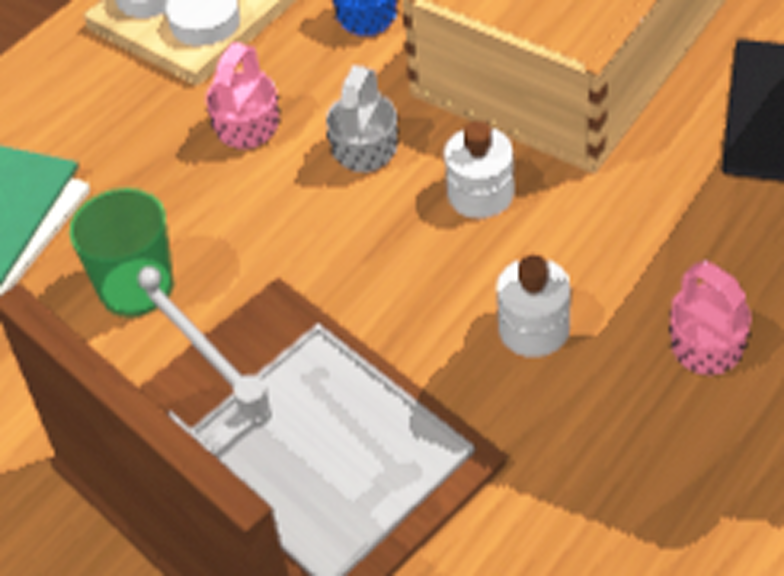

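```bash
python3 - <<'E'
from h import *
i,K,T=cam("top"); j,Ks,Ts=cam("side")
P=lambda u,v,z:onz(K,T,u,v,z).round(1)
for n,u,v in(("LT",288.7,159.7),("LB",292.1,224.2),("RT",464.5,150),("RB",471,211)): print(n,P(u,v,112.5))
print("lidknob",P(336.8,187.4,128.5)," bolt",P(367.1,195.8,138))
for n,a,b in (("ball",(150.6,180.9),(156.9,276.6)),("hinge",(141.5,222.1),(188.1,312.8)),("bail",(263.5,168.5),(222.2,212.5)),("cadA",(267.1,202.6),(259.4,231.5)),("cadB",(235.6,242.4),(276.6,273))):
    p,e=two(ray(K,T,*a),ray(Ks,Ts,*b)); print(n,p.round(1),round(e,1))
a=cv2.resize(i[155:185,248:278],(390,390),interpolation=cv2.INTER_CUBIC);b=cv2.resize(j[207:247,203:243],(390,390),interpolation=cv2.INTER_CUBIC)
save('c4.png',np.hstack([a,b]))
# white-ish blobs of caddies & infuser in top: centroid
hsv=cv2.cvtColor(i,cv2.COLOR_RGB2HSV); m=((hsv[...,1]<45)&(hsv[...,2]>60)).astype(np.uint8)
n,l,s,c=cv2.connectedComponentsWithStats(m)
for k in range(1,n):
    if s[k,4]>60: print(s[k],c[k].round(1))
E
```

```text
LT [656.9  16.  112.5]
LB [486.1   7.2 112.5]
RT [ 682.9 -447.6  112.5]
RB [ 520.7 -455.7  112.5]
lidknob [ 579.8 -107.9  128.5]  bolt [ 556.4 -183.6  138. ]
ball [587.8 359.9 170. ] 2.2
hinge [487.3 383.5 156.3] 1.1
bail [642.8  86.1  88.9] 9.5
cadA [548.2  74.   67.1] 2.3
cadB [441.2 157.7  69. ] 0.5
[263  70  22  43 729] [273.6  90.9]
[319  70  21  43 734] [329.   90.8]
[346  70  23  43 738] [356.9  90.9]
[374  70  23  43 747] [384.7  90.9]
[291  91  21  22 367] [301.3 101.5]
[137 105   8  28  83] [140.3 121.2]
[166 113  46  15 168] [194.4 119.7]
[253 159  20  20 321] [262.4 168.3]
[119 179  35  49 428] [136.8 211.2]
[363 189   7  19  81] [365.6 198. ]
[ 149  193   57   61 2628] [177.4 222.9]
[258 195  19  20 261] [267.4 204.7]
[227 233  20  20 266] [236.6 242.7]
```

View pics/c4.png

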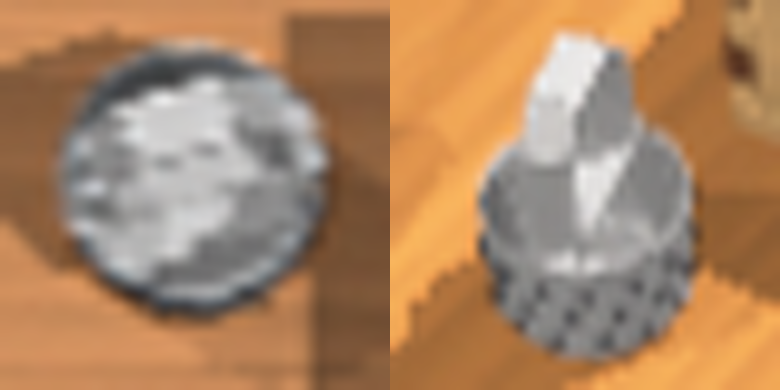

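The crops show the steel infuser at top raw (263,168), with its bail running roughly along world y. The pink ones at (252,136) and (256,285) and the blue one at (307,135) are decoys. Two caddies are at (267,203) and (236,242), and the arm's hinge is at (141,222) with its ball at (151,181).

```bash
cat > p.py <<'E'
import sys,math,numpy as np
from workcell import sensors
s=sensors.observe(); p=np.array(s["tcp_pos"]); q=s["eef_rot"]
ph=2*math.atan2(q[1],q[0])*180/math.pi
ph=ph if ph>-75 else ph+360
ph=ph if ph<285 else ph-360
print("at",p.round(1),"phi",round(ph,1))
a=' '.join(sys.argv[1:]).split('/')
for w in a:
    w=[float(v) for v in w.split()]; d=np.array(w[:3])-p; dphi=w[3]-ph; st=w[4] if len(w)>4 else 50
    n=max(1,math.ceil(np.linalg.norm(d)/st),math.ceil(abs(dphi)/10.5))
    done=np.zeros(3);f=ph
    out=[]
    for k in range(n):
        c,t=math.cos(math.radians(f)),math.sin(math.radians(f))
        e=d*(k+1)/n-done; o=np.round([e[0]*c+e[1]*t,e[0]*t-e[1]*c,-e[2]],1)
        done+=[o[0]*c+o[1]*t,o[0]*t-o[1]*c,-o[2]]
        r=round(-(ph+dphi*(k+1)/n-f),1); f-=r
        out.append(f"t{r} o{o.tolist()}")
    if abs(dphi)<.3: print(n,"x",[round(v/n,1) for v in [d[0]*c+d[1]*t,d[0]*t-d[1]*c,-d[2]]])
    else: print("\n".join(out))
    print('-- to',w[:4]); p=p+done; ph=f
E
python3 p.py 600 -300 260 18.4 60 / 560 366 230 167 60
```

```text
at [ 212.9 -640.4  242. ] phi 18.4
9 x [np.float64(52.7), np.float64(-22.3), np.float64(-2.0)]
-- to [600.0, -300.0, 260.0, 18.4]
t-9.9 o[11.5, -43.0, 2.0]
t-9.9 o[18.7, -40.3, 2.0]
t-9.9 o[25.3, -36.6, 2.0]
t-9.9 o[31.3, -31.6, 2.0]
t-9.9 o[36.2, -25.8, 2.0]
t-9.9 o[40.1, -19.2, 2.0]
t-10.0 o[42.9, -12.0, 2.0]
t-9.9 o[44.2, -4.4, 2.0]
t-9.9 o[44.4, 3.3, 2.0]
t-9.9 o[43.1, 10.9, 2.0]
t-9.9 o[40.6, 18.1, 2.0]
t-9.9 o[36.9, 24.8, 2.0]
t-9.9 o[32.1, 30.9, 2.0]
t-9.9 o[26.3, 35.8, 2.0]
t-9.9 o[19.8, 39.9, 2.0]
-- to [560.0, 366.0, 230.0, 167.0]
```

>>> carry_out --moves '[{"offset": [52.7, -22.3, -2], "twist": [0, 0, 0], "fingers": 24}, {"offset": [52.7, -22.3, -2], "twist": [0, 0, 0], "fingers": 24}, {"offset": [52.7, -22.3, -2], "twist": [0, 0, 0], "fingers": 24}, {"offset": [52.7, -22.3, -2], "twist": [0, 0, 0], "fingers": 24}, {"offset": [52.7, -22.3, -2], "twist": [0, 0, 0], "fingers": 24}, {"offset": [52.7, -22.3, -2], "twist": [0, 0, 0], "fingers": 24}, {"offset": [52.7, -22.3, -2], "twist": [0, 0, 0], "fingers": 24}, {"offset": [52.7, -22.3, -2], "twist": [0, 0, 0], "fingers": 24}, {"offset": [52.7, -22.3, -2], "twist": [0, 0, 0], "fingers": 24}]'

```text
time_s: 1.48
tcp_pos: [601.0, -299.2, 260.6]
eef_rot: [0.987, 0.16, 0.0, 0.0]
wrist_force: [0.2, -0.1, -0.8]
grip_width: 24.0
grasp_force: 0.0
```

>>> carry_out --moves '[{"twist": [0, 0, -9.9], "offset": [11.5, -43, 2], "fingers": 24}, {"twist": [0, 0, -9.9], "offset": [18.7, -40.3, 2], "fingers": 24}, {"twist": [0, 0, -9.9], "offset": [25.3, -36.6, 2], "fingers": 24}, {"twist": [0, 0, -9.9], "offset": [31.3, -31.6, 2], "fingers": 24}, {"twist": [0, 0, -9.9], "offset": [36.2, -25.8, 2], "fingers": 24}, {"twist": [0, 0, -9.9], "offset": [40.1, -19.2, 2], "fingers": 24}, {"twist": [0, 0, -9.9], "offset": [42.9, -12, 2], "fingers": 24}, {"twist": [0, 0, -9.9], "offset": [44.2, -4.4, 2], "fingers": 24}, {"twist": [0, 0, -9.9], "offset": [44.4, 3.3, 2], "fingers": 24}, {"twist": [0, 0, -9.9], "offset": [43.1, 10.9, 2], "fingers": 24}, {"twist": [0, 0, -9.9], "offset": [40.6, 18.1, 2], "fingers": 24}, {"twist": [0, 0, -9.9], "offset": [36.9, 24.8, 2], "fingers": 24}, {"twist": [0, 0, -9.9], "offset": [32.1, 30.9, 2], "fingers": 24}, {"twist": [0, 0, -9.9], "offset": [26.3, 35.8, 2], "fingers": 24}, {"twist": [0, 0, -9.9], "offset": [19.8, 39.9, 2], "fingers": 24}, {"offset": [0, 0, 0], "twist": [0, 0, 0], "fingers": 24}, {"offset": [0, 0, 0], "twist": [0, 0, 0], "fingers": 24}]'

```text
time_s: 3.6
tcp_pos: [560.3, 365.1, 230.1]
eef_rot: [0.115, 0.993, -0.0, -0.0]
wrist_force: [0.3, 0.7, 0.4]
grip_width: 23.7
grasp_force: 0.0
```

```bash
python3 - <<'E'
from h import *
st()
i,K,T=cam("top"); j,_,_=cam("side"); save('c5.png',np.hstack([cv2.resize(i[130:300,105:305],(400,340)),cv2.resize(j[170:370,110:310],(400,400))[:340]]),1)
save('t1.png',i,1.3)
E
python3 p.py 560 366 150 167 30
```

```text
{'time_s': 3.6, 'joint_pos': [0.426, 0.282, 1.604, -0.001, 1.256, -0.914], 'tcp_pos': [560.261, 365.12, 230.124], 'eef_rot': [0.115, 0.993, -0.0, -0.0], 'wrist_force': [0.326, 0.698, 0.376], 'grip_width': 23.729, 'grasp_force': 0.0}
at [560.6 364.4 230.4] phi 166.8
3 x [np.float64(0.3), np.float64(0.5), np.float64(26.8)]
-- to [560.0, 366.0, 150.0, 167.0]
```

View pics/c5.png

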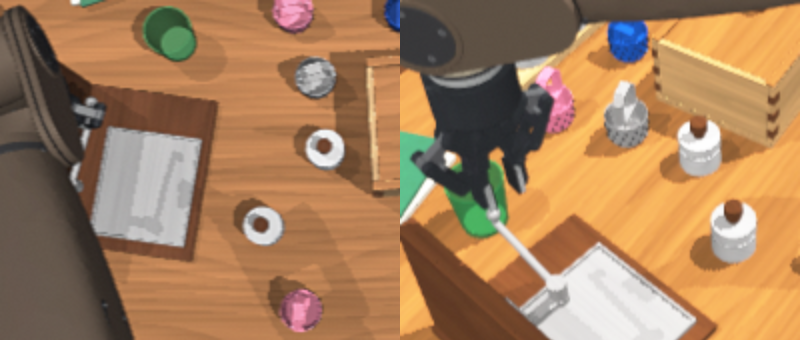

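View pics/t1.png

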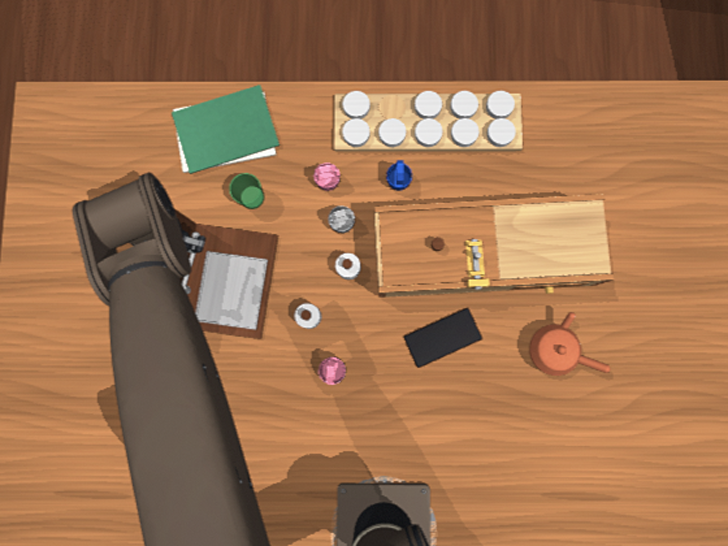

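>>> carry_out --moves '[{"offset": [0.3, 0.5, 0], "twist": [0, 0, 0], "fingers": 34}, {"offset": [0, 0, 20], "twist": [0, 0, 0], "fingers": 34}, {"offset": [0, 0, 20], "twist": [0, 0, 0], "fingers": 34}, {"offset": [0, 0, 20], "twist": [0, 0, 0], "fingers": 34}, {"offset": [0, 0, 20], "twist": [0, 0, 0], "fingers": 34}, {"offset": [0, 0, 0], "twist": [0, 0, 0], "fingers": 18}, {"offset": [0, 0, 0], "twist": [0, 0, 0], "fingers": 18}, {"offset": [0, 0, 0], "twist": [0, 0, 0], "fingers": 18}]'

```text
time_s: 4.7
tcp_pos: [560.9, 366.5, 151.8]
eef_rot: [0.114, 0.993, 0.001, 0.001]
wrist_force: [0.0, 0.4, -0.3]
grip_width: 18.1
grasp_force: 0.0
```

```bash
python3 - <<'E'
from h import *
import math
st()
h=np.array([487.3,383.5]); p=np.array(sensors.observe()["tcp_pos"][:2]); 
print(p-h,np.hypot(*(p-h)),math.degrees(math.atan2(*(p-h)[::-1])))
# arc rows: rotate by 9 deg cw each: constant tool-frame chord
E
```

```text
{'time_s': 4.7, 'joint_pos': [0.428, 0.355, 1.661, 0.0, 1.122, -0.914], 'tcp_pos': [560.89, 366.465, 151.75], 'eef_rot': [0.114, 0.993, 0.001, 0.001], 'wrist_force': [0.018, 0.379, -0.292], 'grip_width': 18.136, 'grasp_force': 0.0}
[ 73.58979786 -17.0353379 ] 75.53582650571217 -13.033845883301652
```

>>> carry_out --moves '[{"twist": [0, 0, 6], "offset": [0.4, -7.9, 0], "fingers": 18}, {"twist": [0, 0, 6], "offset": [0.4, -7.9, 0], "fingers": 18}, {"twist": [0, 0, 6], "offset": [0.4, -7.9, 0], "fingers": 18}, {"twist": [0, 0, 6], "offset": [0.4, -7.9, 0], "fingers": 18}, {"twist": [0, 0, 6], "offset": [0.4, -7.9, 0], "fingers": 18}, {"twist": [0, 0, 6], "offset": [0.4, -7.9, 0], "fingers": 18}, {"twist": [0, 0, 6], "offset": [0.4, -7.9, 0], "fingers": 18}, {"twist": [0, 0, 6], "offset": [0.4, -7.9, 0], "fingers": 18}, {"twist": [0, 0, 6], "offset": [0.4, -7.9, 0], "fingers": 18}, {"twist": [0, 0, 6], "offset": [0.4, -7.9, 0], "fingers": 18}, {"twist": [0, 0, 6], "offset": [0.4, -7.9, 0], "fingers": 18}, {"twist": [0, 0, 6], "offset": [0.4, -7.9, 0], "fingers": 18}, {"twist": [0, 0, 6], "offset": [0.4, -7.9, 0], "fingers": 18}, {"twist": [0, 0, 6], "offset": [0.4, -7.9, 0], "fingers": 18}]'

```text
time_s: 6.45
tcp_pos: [478.1, 308.4, 151.9]
eef_rot: [0.751, 0.661, 0.002, 0.001]
wrist_force: [2.0, 0.1, -0.2]
grip_width: 17.9
grasp_force: 0.5
```

>>> carry_out --moves '[{"twist": [0, 0, 3], "offset": [0.1, -4, 0], "fingers": 18}, {"twist": [0, 0, 3], "offset": [0.1, -4, 0], "fingers": 18}]'

```text
time_s: 6.7
tcp_pos: [471.3, 309.7, 152.1]
eef_rot: [0.784, 0.621, 0.003, 0.002]
wrist_force: [8.2, -1.1, -3.7]
grip_width: 17.9
grasp_force: 4.6
```

```bash
python3 - <<'E'
from h import *
import math
st()
h=np.array([487.3,383.5]); p=np.array(sensors.observe()["tcp_pos"][:2]); 
print(p-h,np.hypot(*(p-h)),math.degrees(math.atan2(*(p-h)[::-1])))
E
```

```text
{'time_s': 6.7, 'joint_pos': [0.402, 0.133, 1.931, -0.002, 1.071, 0.633], 'tcp_pos': [471.349, 309.749, 152.064], 'eef_rot': [0.784, 0.621, 0.003, 0.002], 'wrist_force': [8.193, -1.08, -3.731], 'grip_width': 17.871, 'grasp_force': 4.565}
[-15.95077238 -73.75106898] 75.45626093706683 -102.20387924161847
```

```bash
python3 - <<'E'
from h import *
i,K,T=cam("top"); j,Ks,Ts=cam("side")
for z in (20,30,41):
    p=onz(K,T,263,169,z); print(z,p.round(1),proj(Ks,Ts,p).round(1))
p=onz(K,T,263,169,30)
print('cup foot/rim/bail in side',[proj(Ks,Ts,[p[0],p[1],z]).round(1) for z in (0,41,85)])
for a in (-60,-70,-80):
    d=11*np.array([np.cos(np.radians(a)),np.sin(np.radians(a))])
    print(a,[((proj(K,T,[p[0]+s*d[0],p[1]+s*d[1],85])-[248,155])*13).round() for s in(-1,1)],[((proj(Ks,Ts,[p[0]+s*d[0],p[1]+s*d[1],85])-[203,207])*9.75+[390,0]).round() for s in(-1,1)],[((proj(Ks,Ts,[p[0]+s*d[0]*2,p[1]+s*d[1]*2,72])-[203,207])*9.75+[390,0]).round() for s in(-1,1)])
E
python3 p.py 471 310 240 76.8 40 / 560 200 240 76.8 60 / 640 86 180 20 50
```

```text
20 [652.7  89.2  20. ] [222.6 231.3]
30 [650.4  88.6  30. ] [223.1 228.8]
41 [648.   87.9  41. ] [223.7 226. ]
cup foot/rim/bail in side [array([224.1, 236.8]), array([222.7, 225.8]), array([221.2, 213.4])]
-60 [array([134., 150.]), array([226.,  98.])] [array([561.,  93.]), array([574.,  32.])] [array([559., 161.]), array([584.,  38.])]
-70 [array([130., 141.]), array([230., 106.])] [array([554.,  92.]), array([581.,  33.])] [array([544., 159.]), array([599.,  40.])]
-80 [array([128., 133.]), array([232., 115.])] [array([546.,  91.]), array([588.,  34.])] [array([530., 156.]), array([613.,  43.])]
at [471.6 309.7 152. ] phi 76.9
3 x [np.float64(0.1), np.float64(-0.2), np.float64(-29.3)]
-- to [471.0, 310.0, 240.0, 76.8]
3 x [np.float64(-28.9), np.float64(37.3), np.float64(0.0)]
-- to [560.0, 200.0, 240.0, 76.8]
t9.5 o[-15.5, 17.3, 10.0]
t9.4 o[-12.3, 19.7, 10.0]
t9.5 o[-9.0, 21.4, 10.0]
t9.5 o[-5.4, 22.6, 10.0]
t9.4 o[-1.6, 23.1, 10.0]
t9.5 o[2.3, 23.1, 10.0]
-- to [640.0, 86.0, 180.0, 20.0]
```

>>> carry_out --moves '[{"offset": [0, 3, 0], "twist": [0, 0, 0], "fingers": 40}, {"offset": [0, 0, 0], "twist": [0, 0, 0], "fingers": 40}, {"offset": [0, 0, -44], "twist": [0, 0, 0], "fingers": 40}, {"offset": [0, 0, -44], "twist": [0, 0, 0], "fingers": 60}, {"offset": [-28.9, 36.3, 0], "twist": [0, 0, 0], "fingers": 70}, {"offset": [-28.9, 36.3, 0], "twist": [0, 0, 0], "fingers": 70}, {"offset": [-28.9, 36.3, 0], "twist": [0, 0, 0], "fingers": 70}, {"twist": [0, 0, 9.5], "offset": [-15.5, 17.3, 10], "fingers": 70}, {"twist": [0, 0, 9.4], "offset": [-12.3, 19.7, 10], "fingers": 70}, {"twist": [0, 0, 9.5], "offset": [-9, 21.4, 10], "fingers": 70}, {"twist": [0, 0, 9.5], "offset": [-5.4, 22.6, 10], "fingers": 70}, {"twist": [0, 0, 9.4], "offset": [-1.6, 23.1, 10], "fingers": 70}, {"twist": [0, 0, 9.5], "offset": [2.3, 23.1, 10], "fingers": 70}, {"offset": [0, 0, 0], "twist": [0, 0, 0], "fingers": 70}]'

```text
time_s: 8.55
tcp_pos: [638.8, 84.7, 177.2]
eef_rot: [0.985, 0.174, -0.001, -0.0]
wrist_force: [-0.5, -0.2, -0.5]
grip_width: 70.2
grasp_force: 0.0
```

```bash
python3 p.py 650 88.5 130 20 60 / 650 88.5 57 20 20
python3 - <<'E'
from h import *
i,K,T=cam("top"); j,Ks,Ts=cam("side")
save('c6.png',np.hstack([cv2.resize(i[130:300,105:305],(400,340)),cv2.resize(j[170:370,110:310],(400,400))[:340]]),1)
E
```

```text
at [638.8  84.7 177.2] phi 20.0
1 x [np.float64(11.9), np.float64(0.3), np.float64(47.2)]
-- to [650.0, 88.5, 130.0, 20.0]
4 x [np.float64(-0.0), np.float64(-0.0), np.float64(18.2)]
-- to [650.0, 88.5, 57.0, 20.0]
```

View pics/c6.png

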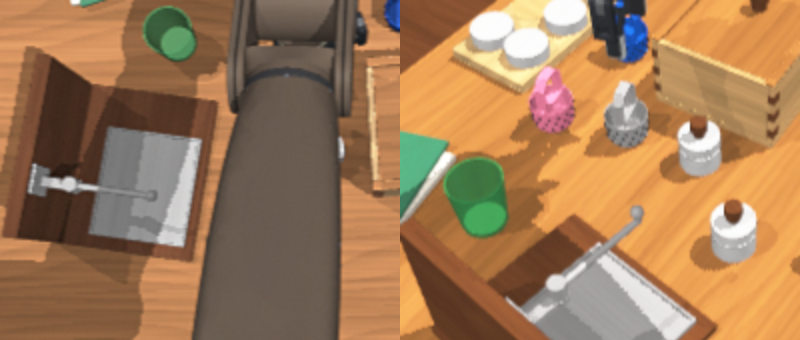

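>>> carry_out --grip_force 25 --moves '[{"offset": [11.9, 0.3, 0], "twist": [0, 0, 0], "fingers": 68}, {"offset": [0, 0, 40], "twist": [0, 0, 0], "fingers": 68}, {"offset": [0, 0, 30], "twist": [0, 0, 0], "fingers": 68}, {"offset": [0, 0, 25], "twist": [0, 0, 0], "fingers": 68}, {"offset": [0, 0, 15], "twist": [0, 0, 0], "fingers": 68}, {"offset": [0, 0, 9], "twist": [0, 0, 0], "fingers": 68}, {"offset": [0, 0, 0], "twist": [0, 0, 0], "fingers": 68}, {"offset": [0, 0, 0], "twist": [0, 0, 0], "fingers": 68}]'

```text
time_s: 9.65
tcp_pos: [651.1, 89.6, 60.6]
eef_rot: [0.985, 0.174, 0.001, 0.0]
wrist_force: [0.2, 0.0, -0.3]
grip_width: 67.9
grasp_force: 0.0
```

>>> carry_out --grip_force 25 --moves '[{"offset": [0, 0, 0], "twist": [0, 0, 0], "fingers": 36}, {"offset": [0, 0, 0], "twist": [0, 0, 0], "fingers": 36}, {"offset": [0, 0, 0], "twist": [0, 0, 0], "fingers": 36}, {"offset": [0, 0, 0], "twist": [0, 0, 0], "fingers": 36}, {"offset": [0, 0, 0], "twist": [0, 0, 0], "fingers": 36}]'

```text
time_s: 10.28
tcp_pos: [650.9, 89.6, 60.5]
eef_rot: [0.985, 0.174, 0.001, 0.0]
wrist_force: [-1.0, 0.5, 5.6]
grip_width: 44.1
grasp_force: 26.1
```

```bash
python3 - <<'E'
from h import *
st()
i,K,T=cam("top"); j,Ks,Ts=cam("side")
b,e=two(ray(K,T,181,227.5),ray(Ks,Ts,228.5,276.5)); h,f=two(ray(K,T,139.5,222.5),ray(Ks,Ts,188.1,312.8)); print(b,e,h,f)
E
python3 p.py 640 90 260 20 60 / 560 160 260 80 50 / 467 235 260 80 50
```

```text
{'time_s': 10.275, 'joint_pos': [-0.017, 0.441, 1.733, 0.0, 0.965, 1.203], 'tcp_pos': [650.93, 89.602, 60.474], 'eef_rot': [0.985, 0.174, 0.001, 0.0], 'wrist_force': [-1.014, 0.534, 5.626], 'grip_width': 44.08, 'grasp_force': 26.055}
[471.83070613 281.01511924 167.09435075] 1.394601434346857 [485.06526098 386.16864364 161.72703833] 0.5341536191797311
at [650.9  89.6  60.5] phi 20.1
4 x [np.float64(-2.5), np.float64(-1.0), np.float64(-49.9)]
-- to [640.0, 90.0, 260.0, 20.0]
t-10.0 o[-8.5, -15.5, -0.0]
t-10.0 o[-5.8, -16.8, -0.0]
t-10.0 o[-2.7, -17.5, -0.0]
t-10.0 o[0.4, -17.7, -0.0]
t-10.0 o[3.4, -17.4, -0.0]
t-10.0 o[6.4, -16.5, -0.0]
-- to [560.0, 160.0, 260.0, 80.0]
3 x [np.float64(19.2), np.float64(-34.9), np.float64(-0.0)]
-- to [467.0, 235.0, 260.0, 80.0]
```

>>> carry_out --moves '[{"offset": [0, 0, -20], "twist": [0, 0, 0], "fingers": 36}, {"offset": [0, 0, -30], "twist": [0, 0, 0], "fingers": 36}, {"offset": [0, 0, -40], "twist": [0, 0, 0], "fingers": 36}, {"offset": [0, 0, -40], "twist": [0, 0, 0], "fingers": 36}, {"offset": [0, 0, -35], "twist": [0, 0, 0], "fingers": 36}, {"offset": [0, 0, -20], "twist": [0, 0, 0], "fingers": 36}, {"offset": [-11, -4.5, 0], "twist": [0, 0, 0], "fingers": 36}, {"twist": [0, 0, -10.2], "offset": [-8.5, -15.5, 0], "fingers": 36}, {"twist": [0, 0, -10.2], "offset": [-5.8, -16.8, 0], "fingers": 36}, {"twist": [0, 0, -10.2], "offset": [-2.7, -17.5, 0], "fingers": 36}, {"twist": [0, 0, -10.2], "offset": [0.4, -17.7, 0], "fingers": 36}, {"twist": [0, 0, -10.2], "offset": [3.4, -17.4, 0], "fingers": 36}, {"twist": [0, 0, -10.2], "offset": [6.4, -16.5, 0], "fingers": 36}, {"offset": [0, 0, 0], "twist": [0, 0, 0], "fingers": 36}]'

```text
time_s: 12.12
tcp_pos: [555.3, 159.6, 241.8]
eef_rot: [0.759, 0.651, -0.002, -0.001]
wrist_force: [0.4, -0.4, -1.1]
grip_width: 43.6
grasp_force: 26.0
```

```bash
python3 p.py 463.4 226 245 81.5 40 / 463.4 226 164.5 81.5 27 / 479 330 164.5 81.5 20
```

```text
at [555.3 159.6 241.8] phi 81.2
3 x [np.float64(17.3), np.float64(-33.6), np.float64(-1.1)]
-- to [463.4, 226.0, 245.0, 81.5]
3 x [np.float64(-0.0), np.float64(-0.0), np.float64(26.8)]
-- to [463.4, 226.0, 164.5, 81.5]
6 x [np.float64(17.5), np.float64(0.0), np.float64(0.0)]
-- to [479.0, 330.0, 164.5, 81.5]
```

Go to the outer end of the rod at threading height and check from pictures before inserting.

>>> carry_out --moves '[{"offset": [17.3, -33.6, 0], "twist": [0, 0, 0], "fingers": 36}, {"offset": [17.3, -33.6, 0], "twist": [0, 0, 0], "fingers": 36}, {"offset": [17.3, -33.6, 0], "twist": [0, 0, 0], "fingers": 36}, {"offset": [0, 0, 26], "twist": [0, 0, 0], "fingers": 36}, {"offset": [0, 0, 26], "twist": [0, 0, 0], "fingers": 36}, {"offset": [0, 0, 25], "twist": [0, 0, 0], "fingers": 36}, {"offset": [0, 0, 0], "twist": [0, 0, 0], "fingers": 36}, {"offset": [0, 0, 0], "twist": [0, 0, 0], "fingers": 36}]'

```text
time_s: 13.12
tcp_pos: [466.3, 225.6, 167.8]
eef_rot: [0.759, 0.651, 0.0, 0.0]
wrist_force: [0.4, 0.5, 0.0]
grip_width: 43.4
grasp_force: 26.2
```

```bash
python3 - <<'E'
from h import *
st()
j,Ks,Ts=cam("side"); save('c7.png',j,4,(140,200,300,345))
E
python3 p.py 463.4 226 164.5 81.5 27 / 479 330 164.5 81.5 20
```

```text
{'time_s': 13.125, 'joint_pos': [0.255, 0.015, 2.025, -0.0, 1.101, 0.408], 'tcp_pos': [466.27, 225.556, 167.775], 'eef_rot': [0.759, 0.651, 0.0, 0.0], 'wrist_force': [0.37, 0.521, 0.039], 'grip_width': 43.435, 'grasp_force': 26.157}
at [466.6 225.7 168.4] phi 81.2
1 x [np.float64(-0.2), np.float64(-3.2), np.float64(3.9)]
-- to [463.4, 226.0, 164.5, 81.5]
6 x [np.float64(17.5), np.float64(0.0), np.float64(-0.0)]
-- to [479.0, 330.0, 164.5, 81.5]
```

View pics/c7.png

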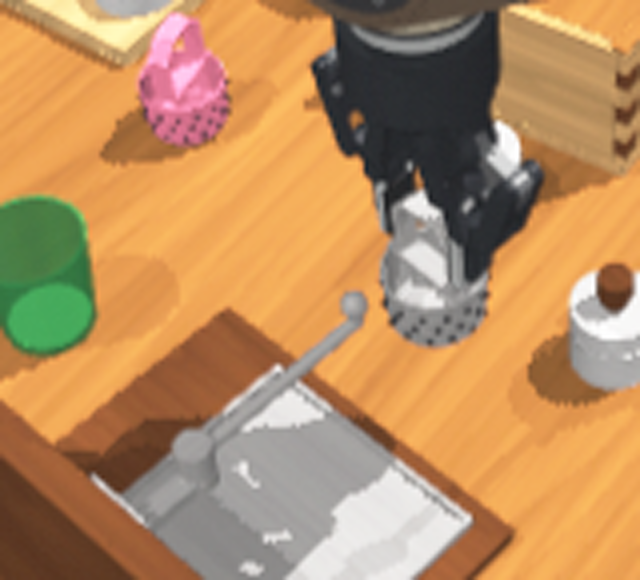

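>>> carry_out --moves '[{"offset": [-0.2, -3.2, 3.9], "twist": [0, 0, 0], "fingers": 36}, {"offset": [17.5, 0, 0], "twist": [0, 0, 0], "fingers": 36}, {"offset": [17.5, 0, 0], "twist": [0, 0, 0], "fingers": 36}, {"offset": [17.5, 0, 0], "twist": [0, 0, 0], "fingers": 36}, {"offset": [17.5, 0, 0], "twist": [0, 0, 0], "fingers": 36}]'

```text
time_s: 13.8
tcp_pos: [473.4, 296.9, 163.5]
eef_rot: [0.759, 0.652, 0.0, -0.0]
wrist_force: [0.7, 0.2, -2.2]
grip_width: 43.5
grasp_force: 26.2
```

>>> carry_out --moves '[{"offset": [17.5, 0, 0], "twist": [0, 0, 0], "fingers": 36}, {"offset": [17.5, 0, 0], "twist": [0, 0, 0], "fingers": 36}, {"offset": [0, 0, 8], "twist": [0, 0, 0], "fingers": 36}, {"offset": [0, 0, 8], "twist": [0, 0, 0], "fingers": 36}, {"offset": [0, 0, 0], "twist": [0, 0, 0], "fingers": 36}]'

```text
time_s: 14.42
tcp_pos: [477.6, 328.9, 145.8]
eef_rot: [0.759, 0.651, -0.002, -0.0]
wrist_force: [0.6, 0.0, -1.0]
grip_width: 43.3
grasp_force: 26.2
```

```bash
python3 - <<'E'
from h import *
st()
j,Ks,Ts=cam("side"); save('c8.png',j,4,(140,200,300,345))
E
```

```text
{'time_s': 14.425, 'joint_pos': [0.428, 0.179, 1.891, -0.0, 1.075, 0.581], 'tcp_pos': [477.617, 328.912, 145.777], 'eef_rot': [0.759, 0.651, -0.002, -0.0], 'wrist_force': [0.608, 0.036, -0.968], 'grip_width': 43.314, 'grasp_force': 26.166}
```

View pics/c8.png

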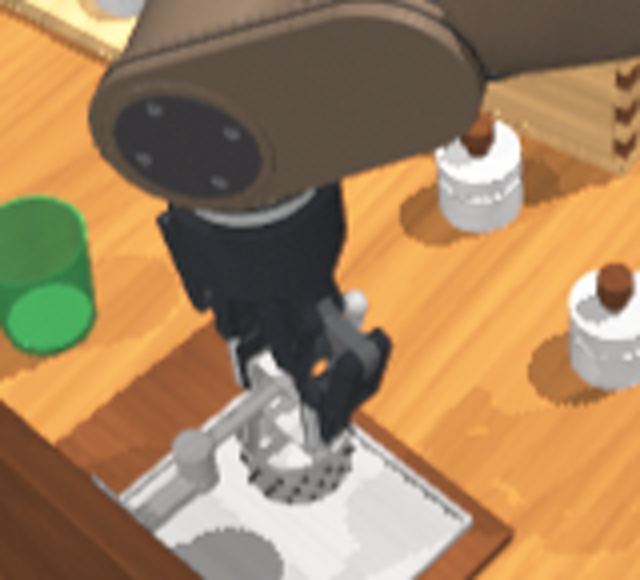

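>>> carry_out --moves '[{"offset": [0, 0, 3], "twist": [0, 0, 0], "fingers": 36}, {"offset": [0, 0, 2], "twist": [0, 0, 0], "fingers": 36}, {"offset": [0, 0, 0], "twist": [0, 0, 0], "fingers": 36}, {"offset": [0, 0, 0], "twist": [0, 0, 0], "fingers": 36}]'

```text
time_s: 14.98
tcp_pos: [478.6, 329.8, 142.6]
eef_rot: [0.759, 0.651, 0.0, 0.0]
wrist_force: [-0.1, 1.0, -1.1]
grip_width: 43.6
grasp_force: 26.2
```

>>> carry_out --moves '[{"offset": [0, 0, 2], "twist": [0, 0, 0], "fingers": 36}, {"offset": [0, 0, 1], "twist": [0, 0, 0], "fingers": 36}, {"offset": [0, 0, 0], "twist": [0, 0, 0], "fingers": 36}]'

```text
time_s: 15.35
tcp_pos: [478.8, 329.9, 140.2]
eef_rot: [0.759, 0.651, 0.0, 0.0]
wrist_force: [-1.2, -0.8, 3.6]
grip_width: 43.4
grasp_force: 26.5
```

>>> carry_out --moves '[{"offset": [0, 0, 0], "twist": [0, 0, 0], "fingers": 50}, {"offset": [0, 0, 0], "twist": [0, 0, 0], "fingers": 60}, {"offset": [0, 0, 0], "twist": [0, 0, 0], "fingers": 66}, {"offset": [0, 0, 0], "twist": [0, 0, 0], "fingers": 66}, {"offset": [0, 0, -15], "twist": [0, 0, 0], "fingers": 66}, {"offset": [0, 0, -25], "twist": [0, 0, 0], "fingers": 66}, {"offset": [0, 0, -30], "twist": [0, 0, 0], "fingers": 66}, {"offset": [0, 0, -30], "twist": [0, 0, 0], "fingers": 66}, {"offset": [0, 0, 0], "twist": [0, 0, 0], "fingers": 50}, {"offset": [0, 0, 0], "twist": [0, 0, 0], "fingers": 50}]'

```text
time_s: 16.6
tcp_pos: [478.1, 329.7, 238.9]
eef_rot: [0.759, 0.651, -0.0, -0.0]
wrist_force: [0.4, -0.4, -0.3]
grip_width: 50.0
grasp_force: 0.0
```

```bash
python3 p.py 560 60 240 72 55 / 557 -186 220 3.7 55; python3 - <<'E'
from h import *
i,K,T=cam("top"); j,Ks,Ts=cam("side"); save('s9.png',j,1.4); 
# bolt knob & lid knob
P=lambda u,v,z:onz(K,T,u,v,z).round(1)
hsv=cv2.cvtColor(i,cv2.COLOR_RGB2HSV)
sub=hsv[150:225,330:395]; m=((sub[...,1]<60)&(sub[...,2]>90)).astype(np.uint8); ys,xs=np.nonzero(m); print(sorted(zip(ys+150,xs+330)))
m=((i[150:225,290:400].sum(2)<200)).astype(np.uint8); n,l,s,c=cv2.connectedComponentsWithStats(m); print([(s[k].tolist(),(c[k]+[290,150]).round(1)) for k in range(1,n) if s[k,4]>15])
E
```

```text
at [478.1 329.7 238.9] phi 81.3
t1.5 o[-42.4, 20.3, -0.2]
t1.6 o[-41.8, 21.4, -0.2]
t1.5 o[-41.2, 22.6, -0.2]
t1.6 o[-40.6, 23.6, -0.1]
t1.5 o[-39.9, 24.7, -0.2]
t1.6 o[-39.2, 25.8, -0.2]
-- to [560.0, 60.0, 240.0, 72.0]
t9.8 o[-33.6, 10.5, 2.9]
t9.7 o[-31.2, 16.0, 2.8]
t9.8 o[-28.2, 21.1, 2.9]
t9.7 o[-24.1, 25.5, 2.8]
t9.8 o[-19.5, 29.3, 2.9]
t9.7 o[-14.3, 32.1, 2.8]
t9.8 o[-8.6, 34.1, 2.9]
-- to [557.0, -186.0, 220.0, 3.7]
[(np.int64(184), np.int64(363)), (np.int64(184), np.int64(364)), (np.int64(184), np.int64(365)), (np.int64(184), np.int64(366)), (np.int64(185), np.int64(363)), (np.int64(185), np.int64(364)), (np.int64(185), np.int64(365)), (np.int64(185), np.int64(366)), (np.int64(189), np.int64(363)), (np.int64(189), np.int64(364)), (np.int64(189), np.int64(365)), (np.int64(189), np.int64(366)), (np.int64(190), np.int64(363)), (np.int64(190), np.int64(364)), (np.int64(190), np.int64(365)), (np.int64(190), np.int64(366)), (np.int64(190), np.int64(367)), (np.int64(191), np.int64(363)), (np.int64(191), np.int64(364)), (np.int64(191), np.int64(365)), (np.int64(191), np.int64(366))
[... 2472 characters left out ...]
t64(213), np.int64(365)), (np.int64(213), np.int64(366)), (np.int64(213), np.int64(367)), (np.int64(213), np.int64(368)), (np.int64(213), np.int64(369)), (np.int64(214), np.int64(366)), (np.int64(214), np.int64(367)), (np.int64(214), np.int64(368)), (np.int64(220), np.int64(366)), (np.int64(220), np.int64(367)), (np.int64(220), np.int64(368)), (np.int64(220), np.int64(369)), (np.int64(221), np.int64(365)), (np.int64(221), np.int64(366)), (np.int64(221), np.int64(367)), (np.int64(221), np.int64(368)), (np.int64(221), np.int64(369)), (np.int64(221), np.int64(370)), (np.int64(222), np.int64(366)), (np.int64(222), np.int64(367)), (np.int64(222), np.int64(368)), (np.int64(222), np.int64(369))]
[]
```

View pics/s9.png

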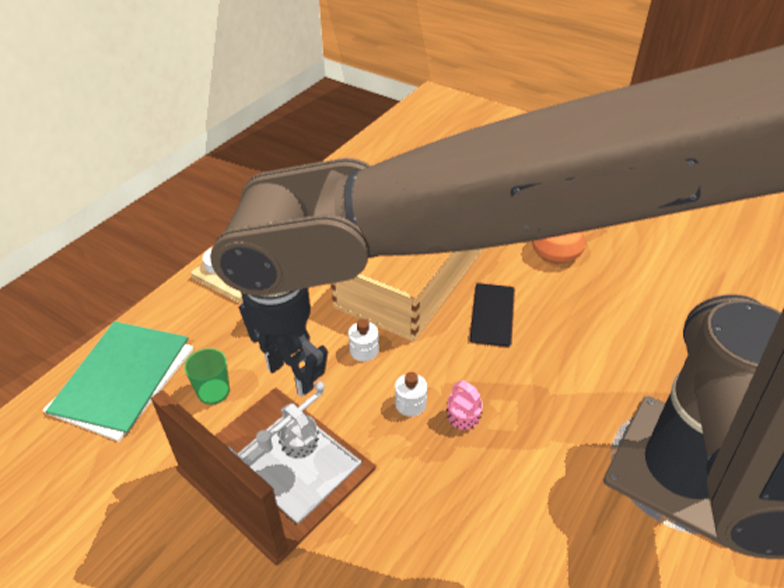

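```bash
python3 - <<'E'
from h import *
i,K,T=cam("top"); j,Ks,Ts=cam("side")
print(two(ray(K,T,367.2,195.5),ray(Ks,Ts,312,151)),two(ray(K,T,336.8,187.2),ray(Ks,Ts,290,165.8)))
print(onz(K,T,367.2,195.5,147),onz(K,T,336.8,187.2,136))
hsv=cv2.cvtColor(i,cv2.COLOR_RGB2HSV); m=((hsv[...,1]<45)&(hsv[...,2]>60)).astype(np.uint8)
n,l,s,c=cv2.connectedComponentsWithStats(m)
print([(s[k].tolist(),c[k].round(1)) for k in range(1,n) if 200<s[k,4]<400])
E
```

```text
(array([ 556.42145972, -183.42119369,  141.19678816]), np.float64(0.41341072272562607)) (array([ 578.11025034, -108.01603764,  133.35961318]), np.float64(2.9410679964827806))
[ 555.66245082 -182.29779884  147.        ] [ 578.96211035 -107.08374998  136.        ]
[([291, 91, 21, 22, 366], array([301.3, 101.5])), ([258, 195, 19, 20, 262], array([267.4, 204.7])), ([237, 243, 21, 19, 263], array([247.4, 252.2]))]
```

```bash
python3 p.py 560 60 240 81.3 50 / 556 -183 200 93.7 50
```

```text
at [477.9 329.5 237.8] phi 81.3
6 x [np.float64(-42.3), np.float64(20.3), np.float64(-0.4)]
-- to [560.0, 60.0, 240.0, 81.3]
t-2.5 o[-48.2, 6.6, 8.0]
t-2.5 o[-48.4, 4.4, 8.0]
t-2.5 o[-48.5, 2.4, 8.0]
t-2.4 o[-48.6, 0.2, 8.0]
t-2.5 o[-48.6, -1.8, 8.0]
-- to [556.0, -183.0, 200.0, 93.7]
```

>>> carry_out --moves '[{"offset": [-42.3, 20.3, 0], "twist": [0, 0, 0], "fingers": 40}, {"offset": [-42.3, 20.3, 0], "twist": [0, 0, 0], "fingers": 40}, {"offset": [-42.3, 20.3, 0], "twist": [0, 0, 0], "fingers": 40}, {"offset": [-42.3, 20.3, 0], "twist": [0, 0, 0], "fingers": 40}, {"offset": [-42.3, 20.3, 0], "twist": [0, 0, 0], "fingers": 40}, {"offset": [-42.3, 20.3, 0], "twist": [0, 0, 0], "fingers": 40}, {"twist": [0, 0, -2.5], "offset": [-48.2, 6.6, 8], "fingers": 40}, {"twist": [0, 0, -2.5], "offset": [-48.4, 4.4, 8], "fingers": 40}, {"twist": [0, 0, -2.5], "offset": [-48.5, 2.4, 8], "fingers": 40}, {"twist": [0, 0, -2.4], "offset": [-48.6, 0.2, 8], "fingers": 40}, {"twist": [0, 0, -2.5], "offset": [-48.6, -1.8, 8], "fingers": 40}, {"offset": [0, 0, 0], "twist": [0, 0, 0], "fingers": 40}, {"offset": [0, 0, 0], "twist": [0, 0, 0], "fingers": 40}]'

```text
time_s: 18.42
tcp_pos: [556.1, -182.1, 198.7]
eef_rot: [0.684, 0.729, 0.0, -0.001]
wrist_force: [0.1, 0.1, 0.1]
grip_width: 39.9
grasp_force: 0.0
```

```bash
python3 p.py 556 -183 147 93.7 18
```

```text
at [ 556.1 -182.1  198.7] phi 93.6
3 x [np.float64(-0.3), np.float64(-0.0), np.float64(17.2)]
-- to [556.0, -183.0, 147.0, 93.7]
```

>>> carry_out --grip_force 30 --moves '[{"offset": [-0.5, 0, 17], "twist": [0, 0, 0], "fingers": 40}, {"offset": [0, 0, 17], "twist": [0, 0, 0], "fingers": 40}, {"offset": [0, 0, 17], "twist": [0, 0, 0], "fingers": 40}, {"offset": [0, 0, 0], "twist": [0, 0, 0], "fingers": 0}, {"offset": [0, 0, 0], "twist": [0, 0, 0], "fingers": 0}, {"offset": [0, 0, 0], "twist": [0, 0, 0], "fingers": 0}, {"offset": [0, 0, 0], "twist": [0, 0, 0], "fingers": 0}, {"offset": [0, 0, 0], "twist": [0, 0, 0], "fingers": 0}]'

```text
time_s: 19.42
tcp_pos: [556.1, -182.7, 147.8]
eef_rot: [0.684, 0.729, 0.0, -0.001]
wrist_force: [1.0, 1.3, -6.0]
grip_width: 10.0
grasp_force: 29.1
```

>>> carry_out --moves '[{"offset": [0, 5, 0], "twist": [0, 0, 0], "fingers": 0}, {"offset": [0, 5, 0], "twist": [0, 0, 0], "fingers": 0}, {"offset": [0, 5, 0], "twist": [0, 0, 0], "fingers": 0}, {"offset": [0, 5, 0], "twist": [0, 0, 0], "fingers": 0}, {"offset": [0, 5, 0], "twist": [0, 0, 0], "fingers": 0}, {"offset": [0, 0, 0], "twist": [0, 0, 0], "fingers": 0}]'

```text
time_s: 20.18
tcp_pos: [581.9, -181.2, 147.9]
eef_rot: [0.684, 0.729, 0.0, 0.0]
wrist_force: [-0.1, 0.9, -8.8]
grip_width: 10.0
grasp_force: 29.1
```

>>> carry_out --moves '[{"offset": [0, 3, 0], "twist": [0, 0, 0], "fingers": 0}, {"offset": [0, 3, 0], "twist": [0, 0, 0], "fingers": 0}, {"offset": [0, 0, 0], "twist": [0, 0, 0], "fingers": 0}, {"offset": [0, 0, 0], "twist": [0, 0, 0], "fingers": 0}]'

```text
time_s: 20.68
tcp_pos: [584.2, -181.1, 147.9]
eef_rot: [0.684, 0.73, -0.003, -0.004]
wrist_force: [-9.9, 0.2, -4.1]
grip_width: 9.6
grasp_force: 29.7
```

```bash
python3 - <<'E'
from h import *
st()
E
```

```text
{'time_s': 20.675, 'joint_pos': [-0.465, 0.246, 1.807, -0.004, 1.098, -0.528], 'tcp_pos': [584.198, -181.064, 147.853], 'eef_rot': [0.684, 0.73, -0.003, -0.004], 'wrist_force': [-9.901, 0.243, -4.15], 'grip_width': 9.599, 'grasp_force': 29.736}
```

>>> carry_out --moves '[{"offset": [-5, -2, 0], "twist": [0, 0, 0], "fingers": 0}, {"offset": [-11, 0, 0], "twist": [0, 0, 0], "fingers": 0}, {"offset": [-11, 0, 0], "twist": [0, 0, 0], "fingers": 0}, {"offset": [-11, 0, 0], "twist": [0, 0, 0], "fingers": 0}, {"offset": [-11, 0, 0], "twist": [0, 0, 0], "fingers": 0}, {"offset": [-11, 0, 0], "twist": [0, 0, 0], "fingers": 0}, {"offset": [-11, 0, 0], "twist": [0, 0, 0], "fingers": 0}, {"offset": [-11, 0, 0], "twist": [0, 0, 0], "fingers": 0}, {"offset": [-11, 0, 0], "twist": [0, 0, 0], "fingers": 0}, {"offset": [-11, 0, 0], "twist": [0, 0, 0], "fingers": 0}, {"offset": [-11, 0, 0], "twist": [0, 0, 0], "fingers": 0}]'

```text
time_s: 22.05
tcp_pos: [590.6, -296.2, 147.9]
eef_rot: [0.684, 0.73, -0.002, -0.003]
wrist_force: [-8.6, 2.0, -5.4]
grip_width: 9.7
grasp_force: 29.7
```

```bash
python3 - <<'E'
from h import *
st()
E
```

```text
{'time_s': 22.05, 'joint_pos': [-0.617, 0.345, 1.683, -0.003, 1.12, -0.681], 'tcp_pos': [590.597, -296.158, 147.904], 'eef_rot': [0.684, 0.73, -0.002, -0.003], 'wrist_force': [-8.65, 2.022, -5.413], 'grip_width': 9.651, 'grasp_force': 29.695}
```

>>> carry_out --moves '[{"offset": [-11, -1, 0], "twist": [0, 0, 0], "fingers": 0}, {"offset": [-11, 0, 0], "twist": [0, 0, 0], "fingers": 0}, {"offset": [-11, 0, 0], "twist": [0, 0, 0], "fingers": 0}, {"offset": [-11, 0, 0], "twist": [0, 0, 0], "fingers": 0}, {"offset": [-11, 0, 0], "twist": [0, 0, 0], "fingers": 0}, {"offset": [-11, 0, 0], "twist": [0, 0, 0], "fingers": 0}, {"offset": [-11, 0, 0], "twist": [0, 0, 0], "fingers": 0}, {"offset": [-11, 0, 0], "twist": [0, 0, 0], "fingers": 0}, {"offset": [-11, 0, 0], "twist": [0, 0, 0], "fingers": 0}, {"offset": [-4, 0, 0], "twist": [0, 0, 0], "fingers": 0}, {"offset": [-2, 0, 0], "twist": [0, 0, 0], "fingers": 0}, {"offset": [0, 0, 0], "twist": [0, 0, 0], "fingers": 0}]'

```text
time_s: 23.55
tcp_pos: [596.5, -400.8, 147.9]
eef_rot: [0.684, 0.729, -0.001, -0.003]
wrist_force: [-8.2, 1.9, -6.0]
grip_width: 10.0
grasp_force: 29.7
```

>>> carry_out --moves '[{"offset": [0, -1, 0], "twist": [0, 0, 0], "fingers": 20}, {"offset": [0, 0, 0], "twist": [0, 0, 0], "fingers": 32}, {"offset": [0, 0, 0], "twist": [0, 0, 0], "fingers": 32}, {"offset": [0, 0, -30], "twist": [0, 0, 0], "fingers": 40}, {"offset": [0, 0, -40], "twist": [0, 0, 0], "fingers": 40}, {"offset": [0, 0, 0], "twist": [0, 0, 0], "fingers": 40}]'

```text
time_s: 24.3
tcp_pos: [599.9, -402.7, 225.2]
eef_rot: [0.684, 0.73, 0.0, 0.006]
wrist_force: [0.8, -0.1, 1.9]
grip_width: 40.0
grasp_force: 0.0
```

```bash
cat > cad.py <<'E'
from h import *
st()
i,K,T=cam("top"); j,Ks,Ts=cam("side"); 
def knobs(im,box):
    x0,y0,x1,y1=box; r=im[y0:y1,x0:x1].astype(int); hsv=cv2.cvtColor(im[y0:y1,x0:x1],cv2.COLOR_RGB2HSV)
    w=((hsv[...,1]<60)&(hsv[...,2]>95)).astype(np.uint8); d=((r.sum(2)<300)&(r[...,0]>r[...,2]+15)).astype(np.uint8)
    n,l,s,c=cv2.connectedComponentsWithStats(w); out=[]
    for k in range(1,n):
        if 120<s[k,4]<1500 and s[k,2]<45:
            x,y,ww,h=s[k,:4]; dd=np.zeros_like(d); dd[max(0,y-10):y+h,x:x+ww]=d[max(0,y-10):y+h,x:x+ww]
            n2,l2,s2,c2=cv2.connectedComponentsWithStats(dd)
            if n2>1:
                q=1+np.argmax(s2[1:,4])
                out.append(((c[k]+[x0,y0]).round(1).tolist(),(c2[q]+[x0,y0]).round(1).tolist(),int(s2[q,4])))
    return out
t=knobs(i,(210,185,285,300)); s=knobs(j,(225,215,340,320)); print(t);print(s)
for a in t:
    print('top knob at z68:',onz(K,T,*a[1],68).round(1),'-> side',proj(Ks,Ts,onz(K,T,*a[1],68)).round(1))
E
python3 cad.py; python3 - <<'E'
from h import *
i,K,T=cam("top"); save('t2.png',i,3.4,(245,130,480,245))
E
```

```text
{'time_s': 24.3, 'joint_pos': [-0.731, 0.395, 1.469, 0.0, 1.265, -0.796], 'tcp_pos': [599.94, -402.668, 225.211], 'eef_rot': [0.684, 0.73, 0.0, 0.006], 'wrist_force': [0.784, -0.099, 1.851], 'grip_width': 40.035, 'grasp_force': 0.0}
[([267.3, 204.6], [266.2, 194.4], 55), ([247.5, 252.2], [246.1, 251.6], 44)]
[([259.5, 244.8], [258.8, 232.7], 80), ([293.3, 283.2], [293.2, 271.1], 83), ([231.8, 313.8], [239.2, 311.5], 66)]
top knob at z68: [571.5  77.   68. ] -> side [250.3 228.1]
top knob at z68: [417.  129.5  68. ] -> side [292.4 269.6]
```

View pics/t2.png

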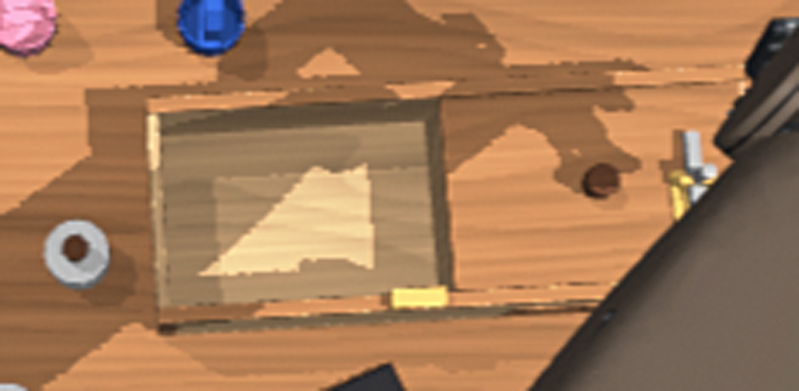

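```bash
python3 - <<'E'
from h import *
i,K,T=cam("top"); j,Ks,Ts=cam("side")
A=two(ray(K,T,267.4,202.9),ray(Ks,Ts,258.8,232.3));B=two(ray(K,T,246.6,251.6),ray(Ks,Ts,293.2,271.1)); print(A,B)
a=np.radians(3.2); x=np.array([np.cos(a),np.sin(a)]); y=np.array([-x[1],x[0]])
k=onz(K,T,368.5,217.4,132)[:2]; print('keeper',k,'origin',k+81*x+75*y)
o=onz(K,T,336.8,187.2,136)[:2]; print('knob',o)
for n,u,v,z in(('wall in L',158,215,108),('rail in top',300,103,112.5),('rail in bot',300,299,112.5),('outer T',148,100,112.5)):
    p=onz(K,T,u/3.4+245,v/3.4+130,z)[:2]-o; print(n,(p@x).round(1),(p@y).round(1))
E
python3 p.py 600 -200 250 93.6 50 / 548 74 200 93.6 50
```

```text
(array([548.86255827,  73.83017976,  63.45372795]), np.float64(0.0862518246526389)) (array([416.53387639, 128.3861868 ,  62.13332673]), np.float64(1.5868933414629296))
keeper [ 501.69965311 -186.93803912] origin [ 578.38674213 -107.5334399 ]
knob [ 578.96211035 -107.08374998]
wall in L -4.5 116.3
rail in top 76.5 1.5
rail in bot -76.0 12.1
outer T 85.5 119.0
at [ 597.  -400.3  216.5] phi 93.7
5 x [np.float64(39.9), np.float64(3.1), np.float64(-6.7)]
-- to [600.0, -200.0, 250.0, 93.6]
6 x [np.float64(46.1), np.float64(-5.8), np.float64(8.3)]
-- to [548.0, 74.0, 200.0, 93.6]
```

```bash
python3 p.py 600 -200 240 93.7 50 / 548.5 74 150 3.2 50
```

```text
at [ 597.  -400.3  216.5] phi 93.7
5 x [np.float64(39.9), np.float64(3.2), np.float64(-4.7)]
-- to [600.0, -200.0, 240.0, 93.7]
t10.1 o[30.7, -3.8, 10.0]
t10.0 o[29.7, -9.1, 10.0]
t10.1 o[27.6, -14.0, 10.0]
t10.0 o[24.6, -18.7, 10.0]
t10.1 o[21.1, -22.8, 10.0]
t10.0 o[16.7, -26.0, 10.0]
t10.1 o[12.0, -28.6, 10.0]
t10.0 o[6.8, -30.2, 10.0]
t10.1 o[1.4, -31.0, 10.0]
-- to [548.5, 74.0, 150.0, 3.2]
```

>>> carry_out --moves '[{"offset": [39.9, 3.2, -4.7], "twist": [0, 0, 0], "fingers": 40}, {"offset": [39.9, 3.2, -4.7], "twist": [0, 0, 0], "fingers": 40}, {"offset": [39.9, 3.2, -4.7], "twist": [0, 0, 0], "fingers": 40}, {"offset": [39.9, 3.2, -4.7], "twist": [0, 0, 0], "fingers": 40}, {"offset": [39.9, 3.2, -4.7], "twist": [0, 0, 0], "fingers": 40}, {"twist": [0, 0, 10.1], "offset": [30.7, -3.8, 10], "fingers": 40}, {"twist": [0, 0, 10], "offset": [29.7, -9.1, 10], "fingers": 40}, {"twist": [0, 0, 10.1], "offset": [27.6, -14, 10], "fingers": 40}, {"twist": [0, 0, 10], "offset": [24.6, -18.7, 10], "fingers": 40}, {"twist": [0, 0, 10.1], "offset": [21.1, -22.8, 10], "fingers": 40}, {"twist": [0, 0, 10], "offset": [16.7, -26, 10], "fingers": 40}, {"twist": [0, 0, 10.1], "offset": [12, -28.6, 10], "fingers": 40}, {"twist": [0, 0, 10], "offset": [6.8, -30.2, 10], "fingers": 40}, {"twist": [0, 0, 10.1], "offset": [1.4, -31, 10], "fingers": 40}, {"offset": [0, 0, 0], "twist": [0, 0, 0], "fingers": 40}, {"offset": [0, 0, 0], "twist": [0, 0, 0], "fingers": 40}]'

```text
time_s: 26.55
tcp_pos: [549.1, 72.9, 151.5]
eef_rot: [1.0, 0.029, -0.0, 0.0]
wrist_force: [0.8, -0.6, 0.3]
grip_width: 39.9
grasp_force: 0.0
```

```bash
python3 p.py 548.5 74 63 3.2 30;  python3 cad.py
```

```text
at [549.1  72.9 151.5] phi 3.3
3 x [np.float64(-0.2), np.float64(-0.4), np.float64(29.5)]
-- to [548.5, 74.0, 63.0, 3.2]
{'time_s': 26.55, 'joint_pos': [-0.051, 0.116, 1.951, -0.0, 1.076, 1.463], 'tcp_pos': [549.087, 72.917, 151.51], 'eef_rot': [1.0, 0.029, -0.0, 0.0], 'wrist_force': [0.765, -0.554, 0.266], 'grip_width': 39.892, 'grasp_force': 0.0}
[]
[([259.5, 244.6], [258.5, 233.6], 56), ([293.3, 283.0], [293.0, 272.5], 56), ([231.8, 313.7], [233.3, 307.6], 60)]
```

>>> carry_out --grip_force 30 --moves '[{"offset": [-0.5, -1, 30], "twist": [0, 0, 0], "fingers": 40}, {"offset": [0, 0, 30], "twist": [0, 0, 0], "fingers": 40}, {"offset": [0, 0, 20], "twist": [0, 0, 0], "fingers": 40}, {"offset": [0, 0, 9], "twist": [0, 0, 0], "fingers": 40}, {"offset": [0, 0, 0], "twist": [0, 0, 0], "fingers": 40}, {"offset": [0, 0, 0], "twist": [0, 0, 0], "fingers": 10}, {"offset": [0, 0, 0], "twist": [0, 0, 0], "fingers": 10}, {"offset": [0, 0, 0], "twist": [0, 0, 0], "fingers": 10}, {"offset": [0, 0, 0], "twist": [0, 0, 0], "fingers": 10}]'

```text
time_s: 27.78
tcp_pos: [549.5, 74.3, 64.0]
eef_rot: [1.0, 0.028, 0.001, 0.0]
wrist_force: [0.1, -0.6, 4.6]
grip_width: 20.7
grasp_force: 30.3
```

```bash
python3 - <<'E'
import numpy as np
a=np.radians(3.2); x=np.array([np.cos(a),np.sin(a)]); y=np.array([-x[1],x[0]]); o=np.array([578.5,-107.5])
for n,u,v in(('A',36,60),('B',-36,60),('I',0,-30)): print(n,o+u*x+v*y)
E
python3 p.py 549 75 200 3.2 45 / 611 -45.6 200 3.2 45 / 611 -45.6 72 3.2 30
```

```text
A [611.09457721 -45.58397997]
B [539.20684219 -49.60312833]
I [ 580.17464515 -137.45322293]
at [549.5  74.3  64. ] phi 3.2
4 x [np.float64(-0.1), np.float64(-0.2), np.float64(-34.0)]
-- to [549.0, 75.0, 200.0, 3.2]
4 x [np.float64(13.8), np.float64(31.0), np.float64(0.0)]
-- to [611.0, -45.6, 200.0, 3.2]
5 x [np.float64(0.0), np.float64(0.0), np.float64(25.6)]
-- to [611.0, -45.6, 72.0, 3.2]
```

>>> carry_out --moves '[{"offset": [0, 0, -20], "twist": [0, 0, 0], "fingers": 10}, {"offset": [0, 0, -35], "twist": [0, 0, 0], "fingers": 10}, {"offset": [0, 0, -40], "twist": [0, 0, 0], "fingers": 10}, {"offset": [0, 0, -40], "twist": [0, 0, 0], "fingers": 10}, {"offset": [13.8, 31, 0], "twist": [0, 0, 0], "fingers": 10}, {"offset": [13.8, 31, 0], "twist": [0, 0, 0], "fingers": 10}, {"offset": [13.8, 31, 0], "twist": [0, 0, 0], "fingers": 10}, {"offset": [13.8, 30, 0], "twist": [0, 0, 0], "fingers": 10}, {"offset": [0, 0, 0], "twist": [0, 0, 0], "fingers": 10}, {"offset": [0, 0, 0], "twist": [0, 0, 0], "fingers": 10}]'

```text
time_s: 29.02
tcp_pos: [609.7, -45.0, 196.8]
eef_rot: [1.0, 0.028, -0.001, -0.001]
wrist_force: [-0.4, -0.4, -1.6]
grip_width: 20.7
grasp_force: 29.8
```

```bash
python3 p.py 611 -45.6 78 3.2 30
```

```text
at [609.7 -45.  196.8] phi 3.2
4 x [np.float64(0.3), np.float64(0.2), np.float64(29.7)]
-- to [611.0, -45.6, 78.0, 3.2]
```

>>> carry_out --moves '[{"offset": [1, 0.5, 25], "twist": [0, 0, 0], "fingers": 10}, {"offset": [0, 0, 25], "twist": [0, 0, 0], "fingers": 10}, {"offset": [0, 0, 25], "twist": [0, 0, 0], "fingers": 10}, {"offset": [0, 0, 20], "twist": [0, 0, 0], "fingers": 10}, {"offset": [0, 0, 15], "twist": [0, 0, 0], "fingers": 10}, {"offset": [0, 0, 7], "twist": [0, 0, 0], "fingers": 10}, {"offset": [0, 0, 0], "twist": [0, 0, 0], "fingers": 10}, {"offset": [0, 0, 0], "twist": [0, 0, 0], "fingers": 10}]'

```text
time_s: 30.02
tcp_pos: [612.3, -46.1, 81.9]
eef_rot: [1.0, 0.028, 0.001, 0.0]
wrist_force: [0.2, 0.2, -1.4]
grip_width: 20.7
grasp_force: 29.9
```

>>> carry_out --moves '[{"offset": [0, 0, 2], "twist": [0, 0, 0], "fingers": 10}, {"offset": [0, 0, 2], "twist": [0, 0, 0], "fingers": 10}, {"offset": [0, 0, 0], "twist": [0, 0, 0], "fingers": 10}, {"offset": [0, 0, 0], "twist": [0, 0, 0], "fingers": 10}]'

```text
time_s: 30.52
tcp_pos: [611.6, -45.9, 77.0]
eef_rot: [1.0, 0.028, 0.0, -0.0]
wrist_force: [-0.1, 0.7, -1.7]
grip_width: 21.0
grasp_force: 29.9
```

>>> carry_out --moves '[{"offset": [0, 0, 2], "twist": [0, 0, 0], "fingers": 10}, {"offset": [0, 0, 1.5], "twist": [0, 0, 0], "fingers": 10}, {"offset": [0, 0, 0], "twist": [0, 0, 0], "fingers": 10}, {"offset": [0, 0, 0], "twist": [0, 0, 0], "fingers": 10}]'

```text
time_s: 31.02
tcp_pos: [611.6, -45.9, 73.4]
eef_rot: [1.0, 0.028, 0.0, -0.0]
wrist_force: [-0.1, 0.6, -2.0]
grip_width: 20.7
grasp_force: 29.9
```

>>> carry_out --moves '[{"offset": [0, 0, 1], "twist": [0, 0, 0], "fingers": 10}, {"offset": [0, 0, 0], "twist": [0, 0, 0], "fingers": 10}, {"offset": [0, 0, 0], "twist": [0, 0, 0], "fingers": 10}]'

```text
time_s: 31.4
tcp_pos: [611.6, -45.9, 72.4]
eef_rot: [1.0, 0.028, -0.0, -0.0]
wrist_force: [-0.4, 0.1, -2.6]
grip_width: 21.0
grasp_force: 29.9
```

>>> carry_out --moves '[{"offset": [0, 0, 1], "twist": [0, 0, 0], "fingers": 10}, {"offset": [0, 0, 0], "twist": [0, 0, 0], "fingers": 10}, {"offset": [0, 0, 0], "twist": [0, 0, 0], "fingers": 30}, {"offset": [0, 0, 0], "twist": [0, 0, 0], "fingers": 36}, {"offset": [0, 0, 0], "twist": [0, 0, 0], "fingers": 36}, {"offset": [0, 0, -15], "twist": [0, 0, 0], "fingers": 36}, {"offset": [0, 0, -30], "twist": [0, 0, 0], "fingers": 36}, {"offset": [0, 0, -40], "twist": [0, 0, 0], "fingers": 36}, {"offset": [0, 0, -40], "twist": [0, 0, 0], "fingers": 36}, {"offset": [0, 0, 0], "twist": [0, 0, 0], "fingers": 40}]'

```text
time_s: 32.65
tcp_pos: [614.4, -46.5, 202.6]
eef_rot: [1.0, 0.028, 0.005, 0.001]
wrist_force: [0.6, 0.0, -0.3]
grip_width: 40.2
grasp_force: 0.0
```

```bash
python3 cad.py; python3 p.py 550 75 195 3.2 45 / 417 128.4 150 3.2 45
```

```text
{'time_s': 32.65, 'joint_pos': [-0.24, 0.188, 1.769, 0.0, 1.174, 1.275], 'tcp_pos': [614.353, -46.495, 202.622], 'eef_rot': [1.0, 0.028, 0.005, 0.001], 'wrist_force': [0.588, 0.041, -0.253], 'grip_width': 40.248, 'grasp_force': 0.0}
[([247.4, 252.2], [246.1, 251.7], 39)]
[([293.2, 283.0], [292.9, 272.5], 54), ([231.9, 313.8], [235.1, 308.2], 113)]
top knob at z68: [416.8 129.5  68. ] -> side [292.5 269.7]
at [611.7 -45.9 197.3] phi 3.2
4 x [np.float64(-13.7), np.float64(-31.0), np.float64(0.6)]
-- to [550.0, 75.0, 195.0, 3.2]
4 x [np.float64(-32.5), np.float64(-15.2), np.float64(11.2)]
-- to [417.0, 128.4, 150.0, 3.2]
```

>>> carry_out --moves '[{"offset": [-13.7, -31, 0], "twist": [0, 0, 0], "fingers": 40}, {"offset": [-13.7, -31, 0], "twist": [0, 0, 0], "fingers": 40}, {"offset": [-13.7, -31, 0], "twist": [0, 0, 0], "fingers": 40}, {"offset": [-13.7, -31, 0], "twist": [0, 0, 0], "fingers": 40}, {"offset": [-32.5, -15.2, 11], "twist": [0, 0, 0], "fingers": 40}, {"offset": [-32.5, -15.2, 11], "twist": [0, 0, 0], "fingers": 40}, {"offset": [-32.5, -15.2, 11], "twist": [0, 0, 0], "fingers": 40}, {"offset": [-32.5, -15.2, 11], "twist": [0, 0, 0], "fingers": 40}, {"offset": [0, 0, 0], "twist": [0, 0, 0], "fingers": 40}, {"offset": [0, 0, 0], "twist": [0, 0, 0], "fingers": 40}]'

```text
time_s: 34.0
tcp_pos: [416.8, 128.2, 151.9]
eef_rot: [1.0, 0.028, -0.0, 0.0]
wrist_force: [0.4, 0.1, -0.7]
grip_width: 40.1
grasp_force: 0.0
```

```bash
python3 cad.py|tail -3;python3 p.py 417 128.6 64 3.2 30
```

```text
[([231.3, 246.3], [228.4, 235.5], 384)]
[([293.3, 283.0], [293.1, 271.8], 66), ([231.9, 313.8], [234.8, 307.6], 128)]
top knob at z68: [459.9 177.6  68. ] -> side [264.5 275.5]
at [417.7 128.1 152.7] phi 3.1
3 x [np.float64(-0.2), np.float64(-0.2), np.float64(29.6)]
-- to [417.0, 128.6, 64.0, 3.2]
```

>>> carry_out --moves '[{"offset": [0, 0, 30], "twist": [0, 0, 0], "fingers": 40}, {"offset": [0, 0, 30], "twist": [0, 0, 0], "fingers": 40}, {"offset": [0, 0, 20], "twist": [0, 0, 0], "fingers": 40}, {"offset": [0, 0, 8], "twist": [0, 0, 0], "fingers": 40}, {"offset": [0, 0, 0], "twist": [0, 0, 0], "fingers": 40}, {"offset": [0, 0, 0], "twist": [0, 0, 0], "fingers": 10}, {"offset": [0, 0, 0], "twist": [0, 0, 0], "fingers": 10}, {"offset": [0, 0, 0], "twist": [0, 0, 0], "fingers": 10}, {"offset": [0, 0, 0], "twist": [0, 0, 0], "fingers": 10}]'

```text
time_s: 35.22
tcp_pos: [417.8, 128.5, 65.4]
eef_rot: [1.0, 0.028, 0.001, -0.0]
wrist_force: [0.7, -1.1, 3.3]
grip_width: 20.5
grasp_force: 29.8
```

>>> carry_out --moves '[{"offset": [0, 0, -20], "twist": [0, 0, 0], "fingers": 10}, {"offset": [0, 0, -35], "twist": [0, 0, 0], "fingers": 10}, {"offset": [0, 0, -40], "twist": [0, 0, 0], "fingers": 10}, {"offset": [0, 0, -40], "twist": [0, 0, 0], "fingers": 10}, {"offset": [0, 0, 0], "twist": [0, 0, 0], "fingers": 10}]'

```text
time_s: 35.85
tcp_pos: [418.5, 128.5, 202.3]
eef_rot: [1.0, 0.028, 0.003, -0.0]
wrist_force: [-0.1, 0.3, -1.9]
grip_width: 20.5
grasp_force: 29.9
```

```bash
python3 p.py 539.2 40 204 3.2 45 / 539.2 -49.6 200 3.2 45
```

```text
at [418.5 128.5 202.3] phi 3.2
4 x [np.float64(28.9), np.float64(23.8), np.float64(-0.4)]
-- to [539.2, 40.0, 204.0, 3.2]
2 x [np.float64(-2.5), np.float64(44.7), np.float64(2.0)]
-- to [539.2, -49.6, 200.0, 3.2]
```

>>> carry_out --moves '[{"offset": [28.9, 23.8, 0], "twist": [0, 0, 0], "fingers": 10}, {"offset": [28.9, 23.8, 0], "twist": [0, 0, 0], "fingers": 10}, {"offset": [28.9, 23.8, 0], "twist": [0, 0, 0], "fingers": 10}, {"offset": [28.9, 23.8, 0], "twist": [0, 0, 0], "fingers": 10}, {"offset": [-2.5, 44.7, 0], "twist": [0, 0, 0], "fingers": 10}, {"offset": [-2.5, 44.7, 0], "twist": [0, 0, 0], "fingers": 10}, {"offset": [0, 0, 0], "twist": [0, 0, 0], "fingers": 10}, {"offset": [0, 0, 0], "twist": [0, 0, 0], "fingers": 10}]'

```text
time_s: 36.85
tcp_pos: [536.3, -49.3, 197.2]
eef_rot: [1.0, 0.027, -0.002, -0.001]
wrist_force: [-0.3, 0.0, -1.4]
grip_width: 20.4
grasp_force: 29.9
```

```bash
python3 p.py 539.2 -49.6 80 3.2 30
```

```text
at [536.3 -49.3 197.2] phi 3.1
4 x [np.float64(0.7), np.float64(0.1), np.float64(29.3)]
-- to [539.2, -49.6, 80.0, 3.2]
```

>>> carry_out --moves '[{"offset": [2.5, 0, 25], "twist": [0, 0, 0], "fingers": 10}, {"offset": [0, 0, 25], "twist": [0, 0, 0], "fingers": 10}, {"offset": [0, 0, 25], "twist": [0, 0, 0], "fingers": 10}, {"offset": [0, 0, 20], "twist": [0, 0, 0], "fingers": 10}, {"offset": [0, 0, 15], "twist": [0, 0, 0], "fingers": 10}, {"offset": [0, 0, 7], "twist": [0, 0, 0], "fingers": 10}, {"offset": [0, 0, 0], "twist": [0, 0, 0], "fingers": 10}, {"offset": [0, 0, 2], "twist": [0, 0, 0], "fingers": 10}, {"offset": [0, 0, 0], "twist": [0, 0, 0], "fingers": 10}, {"offset": [0, 0, 0], "twist": [0, 0, 0], "fingers": 10}]'

```text
time_s: 38.1
tcp_pos: [540.3, -49.8, 80.9]
eef_rot: [1.0, 0.028, 0.0, 0.0]
wrist_force: [-0.0, -0.3, -1.5]
grip_width: 20.9
grasp_force: 30.0
```

>>> carry_out --moves '[{"offset": [0, 0, 2], "twist": [0, 0, 0], "fingers": 10}, {"offset": [0, 0, 2], "twist": [0, 0, 0], "fingers": 10}, {"offset": [0, 0, 1.5], "twist": [0, 0, 0], "fingers": 10}, {"offset": [0, 0, 1.5], "twist": [0, 0, 0], "fingers": 10}, {"offset": [0, 0, 0.5], "twist": [0, 0, 0], "fingers": 10}, {"offset": [0, 0, 0], "twist": [0, 0, 0], "fingers": 10}, {"offset": [0, 0, 0], "twist": [0, 0, 0], "fingers": 10}]'

```text
time_s: 38.98
tcp_pos: [540.3, -49.6, 73.5]
eef_rot: [1.0, 0.028, 0.0, -0.0]
wrist_force: [-2.0, 1.5, 4.2]
grip_width: 20.7
grasp_force: 30.4
```

>>> carry_out --moves '[{"offset": [0, 0, 0], "twist": [0, 0, 0], "fingers": 30}, {"offset": [0, 0, 0], "twist": [0, 0, 0], "fingers": 36}, {"offset": [0, 0, 0], "twist": [0, 0, 0], "fingers": 36}, {"offset": [0, 0, -15], "twist": [0, 0, 0], "fingers": 36}, {"offset": [0, 0, -30], "twist": [0, 0, 0], "fingers": 36}, {"offset": [0, 0, -40], "twist": [0, 0, 0], "fingers": 36}, {"offset": [0, 0, -50], "twist": [0, 0, 0], "fingers": 36}, {"offset": [0, 0, -30], "twist": [0, 0, 0], "fingers": 66}, {"offset": [0, 0, 0], "twist": [0, 0, 0], "fingers": 66}, {"offset": [0, 0, 0], "twist": [0, 0, 0], "fingers": 66}]'

```text
time_s: 40.22
tcp_pos: [539.4, -49.5, 237.1]
eef_rot: [1.0, 0.028, -0.001, -0.0]
wrist_force: [-0.3, -0.1, -0.9]
grip_width: 66.1
grasp_force: 0.0
```

```bash
python3 p.py 478.5 329.8 240 81.3 40; python3 - <<'E'
from h import *
i,K,T=cam("top"); j,Ks,Ts=cam("side")
save('f1.png',np.vstack([np.hstack([cv2.resize(i[145:235,280:380],(400,360)),cv2.resize(j[110:200,220:320],(400,360))]),cv2.resize(j[170:350,120:520],(800,360))])[:600])
E
```

```text
at [539.4 -49.5 237.1] phi 3.2
t-7.8 o[-4.0, -38.2, -0.3]
t-7.8 o[1.3, -38.4, -0.3]
t-7.8 o[6.4, -37.9, -0.3]
t-7.8 o[11.6, -36.6, -0.2]
t-7.9 o[16.4, -34.8, -0.3]
t-7.8 o[21.0, -32.1, -0.3]
t-7.8 o[25.2, -29.0, -0.3]
t-7.8 o[28.9, -25.4, -0.3]
t-7.8 o[32.0, -21.1, -0.3]
t-7.8 o[34.7, -16.6, -0.3]
-- to [478.5, 329.8, 240.0, 81.3]
```

>>> carry_out --moves '[{"twist": [0, 0, -7.8], "offset": [-4, -38.2, 0], "fingers": 66}, {"twist": [0, 0, -7.8], "offset": [1.3, -38.4, 0], "fingers": 66}, {"twist": [0, 0, -7.8], "offset": [6.4, -37.9, 0], "fingers": 66}, {"twist": [0, 0, -7.8], "offset": [11.6, -36.6, 0], "fingers": 66}, {"twist": [0, 0, -7.9], "offset": [16.4, -34.8, 0], "fingers": 66}, {"twist": [0, 0, -7.8], "offset": [21, -32.1, 0], "fingers": 66}, {"twist": [0, 0, -7.8], "offset": [25.2, -29, 0], "fingers": 66}, {"twist": [0, 0, -7.8], "offset": [28.9, -25.4, 0], "fingers": 66}, {"twist": [0, 0, -7.8], "offset": [32, -21.1, 0], "fingers": 66}, {"twist": [0, 0, -7.8], "offset": [34.7, -16.6, 0], "fingers": 66}, {"offset": [0, 0, 0], "twist": [0, 0, 0], "fingers": 66}, {"offset": [0, 0, 0], "twist": [0, 0, 0], "fingers": 66}]'

```text
time_s: 41.82
tcp_pos: [478.7, 329.1, 236.5]
eef_rot: [0.759, 0.651, -0.001, -0.0]
wrist_force: [0.4, 0.7, -0.4]
grip_width: 65.9
grasp_force: 0.0
```

```bash
python3 p.py 478.5 329.8 240 81.3 40; python3 - <<'E'
from h import *
i,K,T=cam("top"); j,Ks,Ts=cam("side")
save('f2.png',np.hstack([cv2.resize(i[140:240,280:380],(400,400)),cv2.resize(j[240:340,160:260],(400,400))]))
E
```

```text
at [478.7 329.1 236.5] phi 81.2
1 x [np.float64(0.6), np.float64(-0.3), np.float64(-3.5)]
-- to [478.5, 329.8, 240.0, 81.3]
```

View pics/f2.png

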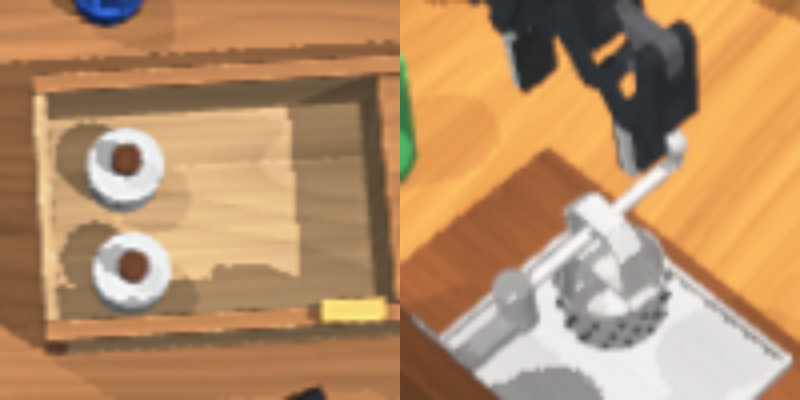

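>>> carry_out --grip_force 25 --moves '[{"offset": [0.5, 0, 30], "twist": [0, 0, 0], "fingers": 66}, {"offset": [0, 0, 30], "twist": [0, 0, 0], "fingers": 66}, {"offset": [0, 0, 20], "twist": [0, 0, 0], "fingers": 66}, {"offset": [0, 0, 14], "twist": [0, 0, 0], "fingers": 66}, {"offset": [0, 0, 0], "twist": [0, 0, 0], "fingers": 66}, {"offset": [0, 0, 0], "twist": [0, 0, 0], "fingers": 66}, {"offset": [0, 0, 0], "twist": [0, 0, 0], "fingers": 36}, {"offset": [0, 0, 0], "twist": [0, 0, 0], "fingers": 36}, {"offset": [0, 0, 0], "twist": [0, 0, 0], "fingers": 36}, {"offset": [0, 0, 0], "twist": [0, 0, 0], "fingers": 36}, {"offset": [0, 0, 0], "twist": [0, 0, 0], "fingers": 36}]'

```text
time_s: 43.3
tcp_pos: [480.1, 330.5, 145.2]
eef_rot: [0.759, 0.651, 0.001, 0.0]
wrist_force: [0.4, -0.5, 6.6]
grip_width: 43.1
grasp_force: 27.9
```

>>> carry_out --moves '[{"offset": [0, 0, -6], "twist": [0, 0, 0], "fingers": 36}, {"offset": [0, 0, -8], "twist": [0, 0, 0], "fingers": 36}, {"offset": [0, 0, -9], "twist": [0, 0, 0], "fingers": 36}, {"offset": [0, 0, 0], "twist": [0, 0, 0], "fingers": 36}, {"offset": [0, 0, 0], "twist": [0, 0, 0], "fingers": 36}]'

```text
time_s: 43.92
tcp_pos: [479.1, 330.1, 166.8]
eef_rot: [0.759, 0.651, -0.0, -0.0]
wrist_force: [-0.1, -0.9, -1.7]
grip_width: 43.6
grasp_force: 27.3
```

>>> carry_out --moves '[{"offset": [-17.5, 0, 0], "twist": [0, 0, 0], "fingers": 36}, {"offset": [-17.5, 0, 0], "twist": [0, 0, 0], "fingers": 36}, {"offset": [-17.5, 0, 0], "twist": [0, 0, 0], "fingers": 36}, {"offset": [-17.5, 0, 0], "twist": [0, 0, 0], "fingers": 36}, {"offset": [-17.5, 0, 0], "twist": [0, 0, 0], "fingers": 36}, {"offset": [-17.5, 0, 0], "twist": [0, 0, 0], "fingers": 36}, {"offset": [0, 0, 0], "twist": [0, 0, 0], "fingers": 36}]'

```text
time_s: 44.8
tcp_pos: [463.2, 225.2, 166.9]
eef_rot: [0.759, 0.651, 0.0, -0.0]
wrist_force: [-0.8, 0.5, -1.4]
grip_width: 43.5
grasp_force: 27.3
```

```bash
python3 - <<'E'
from h import *
st()
i,K,T=cam("top"); j,Ks,Ts=cam("side"); save('g1.png',j,4,(140,200,300,345))
E
python3 p.py 465 226 225 81.3 30 / 550 60 225 81.3 50 / 580.2 -137.5 215 93.2 50
```

```text
{'time_s': 44.8, 'joint_pos': [0.255, 0.01, 2.032, 0.0, 1.1, 0.409], 'tcp_pos': [463.238, 225.203, 166.94], 'eef_rot': [0.759, 0.651, 0.0, -0.0], 'wrist_force': [-0.814, 0.511, -1.386], 'grip_width': 43.518, 'grasp_force': 27.287}
at [463.5 226.3 167.1] phi 81.2
2 x [np.float64(-0.0), np.float64(0.8), np.float64(-28.9)]
-- to [465.0, 226.0, 225.0, 81.3]
4 x [np.float64(-37.8), np.float64(27.3), np.float64(0.0)]
-- to [550.0, 60.0, 225.0, 81.3]
t-2.4 o[-38.1, 11.9, 2.0]
t-2.3 o[-38.6, 10.3, 2.0]
t-2.4 o[-39.0, 8.8, 2.0]
t-2.4 o[-39.3, 7.1, 2.0]
t-2.4 o[-39.6, 5.5, 2.0]
-- to [580.2, -137.5, 215.0, 93.2]
```

View pics/g1.png

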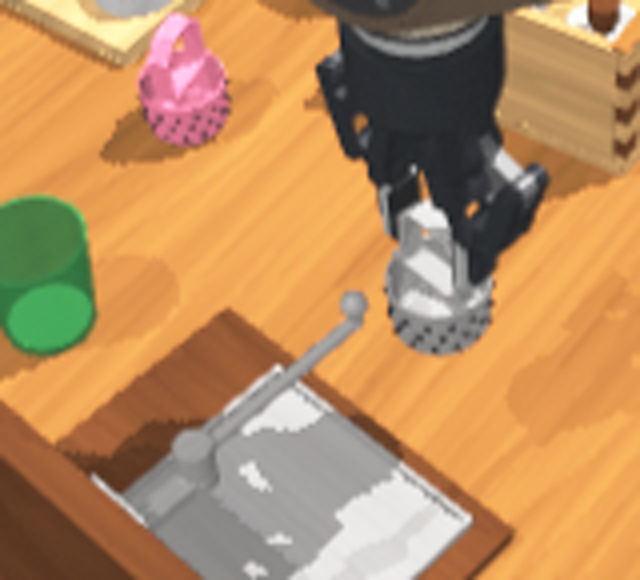

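>>> carry_out --moves '[{"offset": [0, 0, -29], "twist": [0, 0, 0], "fingers": 36}, {"offset": [0, 0, -29], "twist": [0, 0, 0], "fingers": 36}, {"offset": [-37.8, 27.3, 0], "twist": [0, 0, 0], "fingers": 36}, {"offset": [-37.8, 27.3, 0], "twist": [0, 0, 0], "fingers": 36}, {"offset": [-37.8, 27.3, 0], "twist": [0, 0, 0], "fingers": 36}, {"offset": [-37.8, 27.3, 0], "twist": [0, 0, 0], "fingers": 36}, {"twist": [0, 0, -2.4], "offset": [-38.1, 11.9, 2], "fingers": 36}, {"twist": [0, 0, -2.3], "offset": [-38.6, 10.3, 2], "fingers": 36}, {"twist": [0, 0, -2.4], "offset": [-39, 8.8, 2], "fingers": 36}, {"twist": [0, 0, -2.4], "offset": [-39.3, 7.1, 2], "fingers": 36}, {"twist": [0, 0, -2.4], "offset": [-39.6, 5.5, 2], "fingers": 36}, {"offset": [0, 0, 0], "twist": [0, 0, 0], "fingers": 36}, {"offset": [0, 0, 0], "twist": [0, 0, 0], "fingers": 36}]'

```text
time_s: 46.52
tcp_pos: [578.5, -136.5, 214.6]
eef_rot: [0.687, 0.726, 0.0, -0.0]
wrist_force: [-0.7, 0.2, -2.0]
grip_width: 43.4
grasp_force: 27.3
```

```bash
python3 p.py 580.2 -137.5 80 93.2 25
```

```text
at [ 578.5 -136.5  214.6] phi 93.2
6 x [np.float64(-0.2), np.float64(0.3), np.float64(22.4)]
-- to [580.2, -137.5, 80.0, 93.2]
```

>>> carry_out --moves '[{"offset": [-1, 1.5, 24], "twist": [0, 0, 0], "fingers": 36}, {"offset": [0, 0, 24], "twist": [0, 0, 0], "fingers": 36}, {"offset": [0, 0, 24], "twist": [0, 0, 0], "fingers": 36}, {"offset": [0, 0, 24], "twist": [0, 0, 0], "fingers": 36}, {"offset": [0, 0, 20], "twist": [0, 0, 0], "fingers": 36}, {"offset": [0, 0, 14], "twist": [0, 0, 0], "fingers": 36}, {"offset": [0, 0, 4], "twist": [0, 0, 0], "fingers": 36}, {"offset": [0, 0, 0], "twist": [0, 0, 0], "fingers": 36}, {"offset": [0, 0, 0], "twist": [0, 0, 0], "fingers": 36}]'

```text
time_s: 47.65
tcp_pos: [580.7, -138.4, 82.0]
eef_rot: [0.687, 0.726, 0.0, 0.001]
wrist_force: [-0.5, -0.3, -1.1]
grip_width: 43.3
grasp_force: 27.3
```

>>> carry_out --moves '[{"offset": [0, 0, 2], "twist": [0, 0, 0], "fingers": 36}, {"offset": [0, 0, 2], "twist": [0, 0, 0], "fingers": 36}, {"offset": [0, 0, 0], "twist": [0, 0, 0], "fingers": 36}, {"offset": [0, 0, 0], "twist": [0, 0, 0], "fingers": 36}]'

```text
time_s: 48.15
tcp_pos: [579.9, -138.1, 76.9]
eef_rot: [0.687, 0.726, -0.0, -0.0]
wrist_force: [0.0, -0.2, -1.5]
grip_width: 43.3
grasp_force: 27.3
```

>>> carry_out --moves '[{"offset": [0, 0, 1.5], "twist": [0, 0, 0], "fingers": 36}, {"offset": [0, 0, 1.5], "twist": [0, 0, 0], "fingers": 36}, {"offset": [0, 0, 0], "twist": [0, 0, 0], "fingers": 36}, {"offset": [0, 0, 0], "twist": [0, 0, 0], "fingers": 36}]'

```text
time_s: 48.65
tcp_pos: [579.9, -138.0, 73.9]
eef_rot: [0.687, 0.726, -0.0, -0.0]
wrist_force: [-0.4, 0.4, -0.9]
grip_width: 43.4
grasp_force: 27.3
```

>>> carry_out --moves '[{"offset": [0, 0, 1], "twist": [0, 0, 0], "fingers": 36}, {"offset": [0, 0, 0], "twist": [0, 0, 0], "fingers": 36}, {"offset": [0, 0, 0], "twist": [0, 0, 0], "fingers": 36}]'

```text
time_s: 49.02
tcp_pos: [580.2, -138.1, 73.6]
eef_rot: [0.687, 0.726, 0.0, 0.0]
wrist_force: [-2.0, 1.4, 4.6]
grip_width: 43.5
grasp_force: 27.8
```

>>> carry_out --moves '[{"offset": [0, 0, 0], "twist": [0, 0, 0], "fingers": 50}, {"offset": [0, 0, 0], "twist": [0, 0, 0], "fingers": 60}, {"offset": [0, 0, 0], "twist": [0, 0, 0], "fingers": 62}, {"offset": [0, 0, 0], "twist": [0, 0, 0], "fingers": 62}, {"offset": [0, 0, -15], "twist": [0, 0, 0], "fingers": 62}, {"offset": [0, 0, -30], "twist": [0, 0, 0], "fingers": 62}, {"offset": [0, 0, -45], "twist": [0, 0, 0], "fingers": 62}, {"offset": [0, 0, -50], "twist": [0, 0, 0], "fingers": 50}, {"offset": [0, 0, 0], "twist": [0, 0, 0], "fingers": 36}]'

```text
time_s: 50.15
tcp_pos: [583.0, -139.3, 220.5]
eef_rot: [0.687, 0.726, 0.002, 0.006]
wrist_force: [-0.1, 0.5, -0.0]
grip_width: 36.5
grasp_force: 0.0
```

```bash
python3 p.py 596.5 -401 205 93.7 50
```

```text
at [ 583.  -139.3  220.5] phi 93.2
t-0.1 o[-43.7, -0.2, 2.6]
t-0.1 o[-43.6, -0.2, 2.6]
t-0.1 o[-43.7, -0.4, 2.5]
t-0.0 o[-43.7, -0.4, 2.6]
t-0.1 o[-43.7, -0.4, 2.6]
t-0.1 o[-43.6, -0.5, 2.6]
-- to [596.5, -401.0, 205.0, 93.7]
```

>>> carry_out --moves '[{"offset": [-43.7, -0.3, 2], "twist": [0, 0, 0], "fingers": 36}, {"offset": [-43.7, -0.3, 2], "twist": [0, 0, 0], "fingers": 36}, {"offset": [-43.7, -0.3, 2], "twist": [0, 0, 0], "fingers": 36}, {"offset": [-43.7, -0.3, 2], "twist": [0, 0, 0], "fingers": 36}, {"offset": [-43.7, -0.3, 2], "twist": [0, 0, 0], "fingers": 36}, {"offset": [-43.7, -0.3, 2], "twist": [0, 0, 0], "fingers": 36}, {"offset": [0, 0, 0], "twist": [0, 0, 0], "fingers": 36}, {"offset": [0, 0, 0], "twist": [0, 0, 0], "fingers": 36}]'

```text
time_s: 51.15
tcp_pos: [592.4, -399.3, 200.3]
eef_rot: [0.687, 0.726, 0.0, -0.001]
wrist_force: [-0.0, 0.1, -0.8]
grip_width: 36.1
grasp_force: 0.0
```

```bash
python3 p.py 596.5 -401 148 93.2 20; python3 - <<'E'
from h import *
# check contents of well + arm in images: whitish blobs in well (top)
i,K,T=cam("top"); hsv=cv2.cvtColor(i,cv2.COLOR_RGB2HSV); m=((hsv[...,1]<55)&(hsv[...,2]>60)).astype(np.uint8); m[:150]=0;m[235:]=0;m[:,:285]=0;m[:,385:]=0
n,l,s,c=cv2.connectedComponentsWithStats(m)
a=np.radians(3.2); x=np.array([np.cos(a),np.sin(a)]); y=np.array([-x[1],x[0]]); o=np.array([578.5,-107.5])
for k in range(1,n):
    if s[k,4]>60:
        p=onz(K,T,*c[k],50)[:2]-o; print(s[k],c[k].round(1),(p@x).round(1),(p@y).round(1))
E
```

```text
at [ 592.4 -399.3  200.3] phi 93.2
3 x [np.float64(-0.6), np.float64(1.3), np.float64(17.4)]
-- to [596.5, -401.0, 148.0, 93.2]
[302 172  19  21 281] [310.6 182.4] 33.0 61.3
[334 183  21  21 333] [344.1 192.8] -1.0 -28.8
[303 198  19  21 269] [312.  208.1] -38.7 61.9
```

>>> carry_out --grip_force 30 --moves '[{"offset": [-1.8, 4, 0], "twist": [0, 0, 0], "fingers": 36}, {"offset": [0, 0, 17], "twist": [0, 0, 0], "fingers": 36}, {"offset": [0, 0, 17], "twist": [0, 0, 0], "fingers": 36}, {"offset": [0, 0, 17], "twist": [0, 0, 0], "fingers": 36}, {"offset": [0, 0, 0], "twist": [0, 0, 0], "fingers": 36}, {"offset": [0, 0, 0], "twist": [0, 0, 0], "fingers": 0}, {"offset": [0, 0, 0], "twist": [0, 0, 0], "fingers": 0}, {"offset": [0, 0, 0], "twist": [0, 0, 0], "fingers": 0}, {"offset": [0, 0, 0], "twist": [0, 0, 0], "fingers": 0}, {"offset": [0, 0, 0], "twist": [0, 0, 0], "fingers": 0}]'

```text
time_s: 52.45
tcp_pos: [596.4, -401.9, 150.6]
eef_rot: [0.687, 0.726, -0.001, -0.0]
wrist_force: [-4.5, 0.2, 2.8]
grip_width: 9.8
grasp_force: 29.4
```

>>> carry_out --moves '[{"offset": [5, 0, 1.5], "twist": [0, 0, 0], "fingers": 0}, {"offset": [11, 0, 0], "twist": [0, 0, 0], "fingers": 0}, {"offset": [12, 0, 0], "twist": [0, 0, 0], "fingers": 0}, {"offset": [12, 0, 0], "twist": [0, 0, 0], "fingers": 0}, {"offset": [12, 0, 0], "twist": [0, 0, 0], "fingers": 0}, {"offset": [12, 0, 0], "twist": [0, 0, 0], "fingers": 0}, {"offset": [12, 0, 0], "twist": [0, 0, 0], "fingers": 0}, {"offset": [12, 0, 0], "twist": [0, 0, 0], "fingers": 0}, {"offset": [12, 0, 0], "twist": [0, 0, 0], "fingers": 0}, {"offset": [0, 0, 0], "twist": [0, 0, 0], "fingers": 0}]'

```text
time_s: 53.7
tcp_pos: [590.8, -301.4, 150.4]
eef_rot: [0.687, 0.727, -0.001, -0.0]
wrist_force: [-7.3, 1.1, 7.6]
grip_width: 9.8
grasp_force: 30.0
```

>>> carry_out --moves '[{"offset": [12, 0, 0], "twist": [0, 0, 0], "fingers": 0}, {"offset": [12, 0, 0], "twist": [0, 0, 0], "fingers": 0}, {"offset": [12, 0, 0], "twist": [0, 0, 0], "fingers": 0}, {"offset": [12, 0, 0], "twist": [0, 0, 0], "fingers": 0}, {"offset": [12, 0, 0], "twist": [0, 0, 0], "fingers": 0}, {"offset": [12, 0, 0], "twist": [0, 0, 0], "fingers": 0}, {"offset": [12, 0, 0], "twist": [0, 0, 0], "fingers": 0}, {"offset": [12, 0, 0], "twist": [0, 0, 0], "fingers": 0}, {"offset": [10, 0, 0], "twist": [0, 0, 0], "fingers": 0}, {"offset": [6, 0, 0], "twist": [0, 0, 0], "fingers": 0}, {"offset": [0, 0, 0], "twist": [0, 0, 0], "fingers": 0}]'

```text
time_s: 55.08
tcp_pos: [584.5, -189.7, 150.4]
eef_rot: [0.687, 0.727, -0.001, -0.001]
wrist_force: [-9.1, -0.2, 8.1]
grip_width: 9.3
grasp_force: 30.1
```

>>> carry_out --moves '[{"offset": [3, -1, -1], "twist": [0, 0, 0], "fingers": 0}, {"offset": [3, 0, 0], "twist": [0, 0, 0], "fingers": 0}, {"offset": [2, 0, 0], "twist": [0, 0, 0], "fingers": 0}, {"offset": [0, 0, 0], "twist": [0, 0, 0], "fingers": 0}, {"offset": [0, 0, 0], "twist": [0, 0, 0], "fingers": 0}]'

```text
time_s: 55.7
tcp_pos: [583.9, -182.2, 150.4]
eef_rot: [0.687, 0.727, -0.0, 0.001]
wrist_force: [-4.5, -0.9, 5.8]
grip_width: 9.5
grasp_force: 29.8
```

>>> carry_out --moves '[{"offset": [1.5, 0, 0], "twist": [0, 0, 0], "fingers": 0}, {"offset": [1.5, 0, 0], "twist": [0, 0, 0], "fingers": 0}, {"offset": [0, 0, 0], "twist": [0, 0, 0], "fingers": 0}, {"offset": [0, 0, 0], "twist": [0, 0, 0], "fingers": 0}]'

```text
time_s: 56.2
tcp_pos: [583.9, -181.8, 150.5]
eef_rot: [0.687, 0.727, -0.002, 0.003]
wrist_force: [-5.0, -8.4, 3.3]
grip_width: 9.2
grasp_force: 29.6
```

>>> carry_out --moves '[{"offset": [-2, 0, 0], "twist": [0, 0, 0], "fingers": 0}, {"offset": [0, -5, 0], "twist": [0, 0, 0], "fingers": 0}, {"offset": [0, -5, 0], "twist": [0, 0, 0], "fingers": 0}, {"offset": [0, -5, 0], "twist": [0, 0, 0], "fingers": 0}, {"offset": [0, -5, 0], "twist": [0, 0, 0], "fingers": 0}, {"offset": [0, -5, 0], "twist": [0, 0, 0], "fingers": 0}, {"offset": [0, 0, 0], "twist": [0, 0, 0], "fingers": 0}]'

```text
time_s: 57.08
tcp_pos: [559.4, -183.4, 150.5]
eef_rot: [0.687, 0.727, 0.0, 0.002]
wrist_force: [0.0, -5.8, 3.0]
grip_width: 9.8
grasp_force: 29.6
```

>>> carry_out --moves '[{"offset": [0, -3, 0], "twist": [0, 0, 0], "fingers": 0}, {"offset": [0, -3, 0], "twist": [0, 0, 0], "fingers": 0}, {"offset": [0, 0, 0], "twist": [0, 0, 0], "fingers": 0}, {"offset": [0, 0, 0], "twist": [0, 0, 0], "fingers": 0}]'

```text
time_s: 57.58
tcp_pos: [553.8, -183.7, 150.5]
eef_rot: [0.687, 0.727, 0.0, 0.003]
wrist_force: [0.9, -5.2, 2.8]
grip_width: 9.6
grasp_force: 29.5
```

>>> carry_out --moves '[{"offset": [0, -1.5, 0], "twist": [0, 0, 0], "fingers": 0}, {"offset": [0, -1.5, 0], "twist": [0, 0, 0], "fingers": 0}, {"offset": [0, 0, 0], "twist": [0, 0, 0], "fingers": 0}, {"offset": [0, 0, 0], "twist": [0, 0, 0], "fingers": 0}]'

```text
time_s: 58.08
tcp_pos: [553.4, -183.7, 150.6]
eef_rot: [0.687, 0.726, 0.003, 0.006]
wrist_force: [9.8, -5.6, -1.6]
grip_width: 9.5
grasp_force: 29.2
```

>>> carry_out --moves '[{"offset": [0, 2.5, 0], "twist": [0, 0, 0], "fingers": 0}, {"offset": [0, 0, 0], "twist": [0, 0, 0], "fingers": 20}, {"offset": [0, 0, 0], "twist": [0, 0, 0], "fingers": 32}, {"offset": [0, 0, 0], "twist": [0, 0, 0], "fingers": 32}, {"offset": [0, 0, -30], "twist": [0, 0, 0], "fingers": 34}, {"offset": [0, 0, -40], "twist": [0, 0, 0], "fingers": 34}, {"offset": [0, 0, -20], "twist": [0, 0, 0], "fingers": 34}, {"offset": [0, 0, 0], "twist": [0, 0, 0], "fingers": 34}]'

```text
time_s: 59.08
tcp_pos: [552.8, -182.9, 241.1]
eef_rot: [0.687, 0.726, 0.001, 0.002]
wrist_force: [-0.5, -1.0, 0.3]
grip_width: 34.1
grasp_force: 0.0
```

```bash
python3 p.py 560 60 235 87 50 / 475.4 309.8 230 81.5 50;  python3 - <<'E'
from h import *
i,K,T=cam("top"); j,Ks,Ts=cam("side")
# bolt knob steel pixels, side ball
hsv=cv2.cvtColor(i,cv2.COLOR_RGB2HSV)[150:235,340:400]; ys,xs=np.nonzero((hsv[...,1]<60)&(hsv[...,2]>90)); print(xs.min()+340,xs.max()+340,ys.min()+150,ys.max()+150) if len(xs) else print('occluded')
E
```

```text
at [ 552.8 -182.9  241.1] phi 93.2
t1.2 o[48.4, 4.1, 1.2]
t1.3 o[48.5, 3.2, 1.2]
t1.2 o[48.6, 2.0, 1.2]
t1.2 o[48.6, 1.0, 1.2]
t1.3 o[48.6, -0.0, 1.3]
-- to [560.0, 60.0, 235.0, 87.0]
t0.9 o[40.8, -16.3, 0.8]
t0.9 o[40.6, -16.9, 0.9]
t0.9 o[40.3, -17.5, 0.8]
t1.0 o[40.0, -18.2, 0.8]
t0.9 o[39.7, -18.9, 0.8]
t0.9 o[39.4, -19.5, 0.9]
-- to [475.4, 309.8, 230.0, 81.5]
348 399 150 234
```

>>> carry_out --moves '[{"twist": [0, 0, 1.2], "offset": [48.4, 4.1, 1], "fingers": 34}, {"twist": [0, 0, 1.3], "offset": [48.5, 3.2, 1], "fingers": 34}, {"twist": [0, 0, 1.2], "offset": [48.6, 2, 1], "fingers": 34}, {"twist": [0, 0, 1.2], "offset": [48.6, 1, 1], "fingers": 34}, {"twist": [0, 0, 1.3], "offset": [48.6, 0, 1], "fingers": 34}, {"twist": [0, 0, 0.9], "offset": [40.8, -16.3, 1], "fingers": 34}, {"twist": [0, 0, 0.9], "offset": [40.6, -16.9, 1], "fingers": 34}, {"twist": [0, 0, 0.9], "offset": [40.3, -17.5, 1], "fingers": 34}, {"twist": [0, 0, 1], "offset": [40, -18.2, 1], "fingers": 34}, {"twist": [0, 0, 0.9], "offset": [39.7, -18.9, 1], "fingers": 34}, {"twist": [0, 0, 0.9], "offset": [39.4, -19.5, 1], "fingers": 34}, {"offset": [0, 0, 0], "twist": [0, 0, 0], "fingers": 34}, {"offset": [0, 0, 0], "twist": [0, 0, 0], "fingers": 34}]'

```text
time_s: 60.8
tcp_pos: [474.1, 309.4, 226.7]
eef_rot: [0.758, 0.653, -0.002, -0.0]
wrist_force: [0.9, -0.4, -0.7]
grip_width: 33.9
grasp_force: 0.0
```

```bash
python3 p.py 475.4 309.8 151 81.5 20; python3 - <<'E'
from h import *
i,K,T=cam("top"); j,Ks,Ts=cam("side")
g=j.astype(int); 
print('ball side pred',proj(Ks,Ts,[471.5,280.5,170]))
hsv=cv2.cvtColor(i,cv2.COLOR_RGB2HSV)[175:225,335:385]; ys,xs=np.nonzero((hsv[...,1]<60)&(hsv[...,2]>90)); print(xs.min()+335,xs.max()+335,ys.min()+175,ys.max()+175)
b=[(y+175,sorted(xs[ys==y]+335)[-1]) for y in sorted(set(ys))]; print([(int(a),int(c)) for a,c in b])
E
```

```text
at [474.1 309.4 226.7] phi 81.5
4 x [np.float64(0.1), np.float64(0.3), np.float64(18.9)]
-- to [475.4, 309.8, 151.0, 81.5]
ball side pred [228.32888486 275.41492939]
363 370 184 223
[(184, 365), (185, 366), (189, 366), (190, 367), (191, 367), (192, 367), (193, 367), (194, 367), (195, 369), (196, 369), (197, 369), (198, 368), (199, 367), (200, 367), (201, 367), (202, 367), (203, 368), (204, 368), (205, 368), (206, 368), (207, 368), (212, 368), (213, 369), (214, 368), (220, 369), (221, 370), (222, 369), (223, 368)]
```

>>> carry_out --moves '[{"offset": [0.3, 1, 0], "twist": [0, 0, 0], "fingers": 34}, {"offset": [0, 0, 20], "twist": [0, 0, 0], "fingers": 34}, {"offset": [0, 0, 20], "twist": [0, 0, 0], "fingers": 34}, {"offset": [0, 0, 20], "twist": [0, 0, 0], "fingers": 34}, {"offset": [0, 0, 15], "twist": [0, 0, 0], "fingers": 34}, {"offset": [0, 0, 0], "twist": [0, 0, 0], "fingers": 18}, {"offset": [0, 0, 0], "twist": [0, 0, 0], "fingers": 18}, {"offset": [0, 0, 0], "twist": [0, 0, 0], "fingers": 18}]'

```text
time_s: 61.9
tcp_pos: [476.4, 310.5, 154.5]
eef_rot: [0.758, 0.653, 0.001, 0.0]
wrist_force: [0.4, -0.2, 0.0]
grip_width: 18.0
grasp_force: 0.0
```

>>> carry_out --moves '[{"twist": [0, 0, -6], "offset": [0.4, 7.9, 0], "fingers": 18}, {"twist": [0, 0, -6], "offset": [0.4, 7.9, 0], "fingers": 18}, {"twist": [0, 0, -6], "offset": [0.4, 7.9, 0], "fingers": 18}, {"twist": [0, 0, -6], "offset": [0.4, 7.9, 0], "fingers": 18}, {"twist": [0, 0, -6], "offset": [0.4, 7.9, 0], "fingers": 18}, {"twist": [0, 0, -6], "offset": [0.4, 7.9, 0], "fingers": 18}, {"twist": [0, 0, -6], "offset": [0.4, 7.9, 0], "fingers": 18}, {"twist": [0, 0, -6], "offset": [0.4, 7.9, 0], "fingers": 18}, {"twist": [0, 0, -6], "offset": [0.4, 7.9, 0], "fingers": 18}, {"twist": [0, 0, -6], "offset": [0.4, 7.9, 0], "fingers": 18}, {"twist": [0, 0, -6], "offset": [0.4, 7.9, 0], "fingers": 18}, {"twist": [0, 0, -6], "offset": [0.4, 7.9, 0], "fingers": 18}, {"twist": [0, 0, -6], "offset": [0.4, 7.9, 0], "fingers": 18}, {"twist": [0, 0, -6], "offset": [0.4, 7.9, 0], "fingers": 18}]'

```text
time_s: 63.65
tcp_pos: [560.7, 365.9, 154.2]
eef_rot: [0.125, 0.992, -0.0, 0.001]
wrist_force: [0.3, -1.3, 1.1]
grip_width: 17.6
grasp_force: 0.5
```

```bash
python3 - <<'E'
from h import *
import math
st()
h=np.array([486.8,384]); p=np.array(sensors.observe()["tcp_pos"][:2]); 
print(p-h,np.hypot(*(p-h)),math.degrees(math.atan2(*(p-h)[::-1])))
E
```

```text
{'time_s': 63.65, 'joint_pos': [0.427, 0.353, 1.66, -0.001, 1.128, -0.893], 'tcp_pos': [560.7, 365.876, 154.24], 'eef_rot': [0.125, 0.992, -0.0, 0.001], 'wrist_force': [0.312, -1.277, 1.079], 'grip_width': 17.645, 'grasp_force': 0.487}
[ 73.90021206 -18.12358446] 76.09011536580681 -13.77948909164539
```

>>> carry_out --moves '[{"twist": [0, 0, -3], "offset": [0.1, 4, 0], "fingers": 18}, {"twist": [0, 0, -2], "offset": [0.1, 2.7, 0], "fingers": 18}, {"offset": [0, 0, 0], "twist": [0, 0, 0], "fingers": 18}]'

```text
time_s: 64.03
tcp_pos: [561.8, 372.6, 153.9]
eef_rot: [0.083, 0.997, 0.0, 0.0]
wrist_force: [-0.3, -0.6, -0.2]
grip_width: 17.9
grasp_force: 0.0
```

>>> carry_out --moves '[{"twist": [0, 0, -2], "offset": [0.1, 2.7, 0], "fingers": 18}, {"offset": [0, 0, 0], "twist": [0, 0, 0], "fingers": 18}, {"offset": [0, 0, 0], "twist": [0, 0, 0], "fingers": 18}]'

```text
time_s: 64.4
tcp_pos: [561.8, 375.2, 153.4]
eef_rot: [0.066, 0.998, 0.0, -0.0]
wrist_force: [-0.2, 0.0, -0.4]
grip_width: 17.3
grasp_force: 0.0
```

>>> carry_out --moves '[{"twist": [0, 0, -2], "offset": [0.1, 2.7, 0], "fingers": 18}, {"offset": [0, 0, 0], "twist": [0, 0, 0], "fingers": 18}, {"offset": [0, 0, 0], "twist": [0, 0, 0], "fingers": 18}]'

```text
time_s: 64.78
tcp_pos: [562.1, 377.9, 153.4]
eef_rot: [0.048, 0.999, 0.0, -0.0]
wrist_force: [0.0, -0.1, 0.5]
grip_width: 18.3
grasp_force: 0.0
```

>>> carry_out --moves '[{"offset": [0, 2, 0], "twist": [0, 0, 0], "fingers": 18}, {"offset": [0, 0, 0], "twist": [0, 0, 0], "fingers": 18}, {"offset": [0, 0, 0], "twist": [0, 0, 0], "fingers": 18}]'

```text
time_s: 65.15
tcp_pos: [562.3, 379.8, 153.4]
eef_rot: [0.048, 0.999, 0.0, -0.0]
wrist_force: [-0.4, 0.5, -0.1]
grip_width: 17.7
grasp_force: 0.1
```

>>> carry_out --moves '[{"offset": [0, 1.5, 0], "twist": [0, 0, 0], "fingers": 18}, {"offset": [0, 0, 0], "twist": [0, 0, 0], "fingers": 18}, {"offset": [0, 0, 0], "twist": [0, 0, 0], "fingers": 18}]'

```text
time_s: 65.53
tcp_pos: [562.5, 380.8, 153.4]
eef_rot: [0.048, 0.999, -0.0, -0.0]
wrist_force: [0.6, -3.8, 0.7]
grip_width: 17.9
grasp_force: 1.5
```

```bash
python3 - <<'E'
from h import *
j,Ks,Ts=cam("side")
H=np.array([486.5,384])
for a in (-4,-8,-12,-16,-20):
    d=np.array([np.cos(np.radians(a)),np.sin(np.radians(a))])
    row=[]
    for r in (30,45,60):
        u,v=proj(Ks,Ts,[*(H+r*d),157]); row.append((round(u),round(v),j[round(v),round(u)].tolist()))
    print(a,row, 'ball',proj(Ks,Ts,[*(H+105*d),170]).round(1))
E
```

```text
-4 [(177, 305, [225, 223, 222]), (172, 301, [219, 217, 217]), (166, 297, [179, 160, 148])] ball [149.  281.5]
-8 [(178, 304, [241, 239, 239]), (173, 300, [241, 239, 238]), (168, 296, [223, 221, 220])] ball [151.9 279.1]
-12 [(179, 304, [235, 233, 231]), (174, 299, [200, 180, 170]), (170, 294, [180, 174, 168])] ball [155.  276.9]
-16 [(180, 303, [161, 108, 80]), (176, 298, [160, 96, 57]), (171, 293, [230, 180, 131])] ball [158.2 274.9]
-20 [(181, 302, [162, 96, 57]), (177, 297, [163, 97, 59]), (173, 292, [247, 181, 95])] ball [161.5 273.1]
```

>>> carry_out --moves '[{"offset": [0, -4, 0], "twist": [0, 0, 0], "fingers": 24}, {"offset": [0, 0, 0], "twist": [0, 0, 0], "fingers": 24}, {"offset": [0, 0, -15], "twist": [0, 0, 0], "fingers": 24}, {"offset": [0, 0, -30], "twist": [0, 0, 0], "fingers": 24}, {"offset": [0, 0, -50], "twist": [0, 0, 0], "fingers": 24}, {"offset": [0, -50, -20], "twist": [0, 0, 0], "fingers": 24}, {"offset": [0, -50, 0], "twist": [0, 0, 0], "fingers": 24}, {"offset": [0, -50, 0], "twist": [0, 0, 0], "fingers": 24}, {"offset": [0, 0, 0], "twist": [0, 0, 0], "fingers": 24}, {"offset": [0, 0, 0], "twist": [0, 0, 0], "fingers": 24}]'

```text
time_s: 66.82
tcp_pos: [548.0, 228.3, 269.7]
eef_rot: [0.048, 0.999, 0.001, 0.001]
wrist_force: [0.4, 0.1, 0.9]
grip_width: 24.1
grasp_force: 0.0
```

```bash
python3 - <<'E'
from h import *
st()
j,Ks,Ts=cam("side"); i,K,T=cam("top")
H=np.array([486.5,384])
for a in (-4,-8,-12,-16,-20):
    d=np.array([np.cos(np.radians(a)),np.sin(np.radians(a))])
    print(a,[j[round(v),round(u)].tolist() for u,v in (proj(Ks,Ts,[*(H+r*d),157]) for r in (50,70,90))])
hsv=cv2.cvtColor(i,cv2.COLOR_RGB2HSV)[175:225,335:385]; ys,xs=np.nonzero((hsv[...,1]<60)&(hsv[...,2]>90)); print(xs.min()+335,xs.max()+335,ys.min()+175,ys.max()+175,xs[(ys>18)&(ys<23)].max()+335)
E
```

```text
{'time_s': 66.825, 'joint_pos': [0.224, 0.087, 1.756, 0.001, 1.297, -1.251], 'tcp_pos': [548.013, 228.312, 269.663], 'eef_rot': [0.048, 0.999, 0.001, 0.001], 'wrist_force': [0.44, 0.106, 0.887], 'grip_width': 24.088, 'grasp_force': 0.0}
-4 [[163, 157, 153], [172, 163, 157], [215, 186, 171]]
-8 [[146, 145, 144], [157, 155, 154], [155, 153, 150]]
-12 [[137, 83, 53], [242, 169, 87], [180, 125, 66]]
-16 [[147, 87, 53], [243, 171, 89], [217, 141, 75]]
-20 [[146, 87, 52], [245, 174, 90], [220, 143, 75]]
363 370 184 223 369
```

Arm folded at the stop, lid shut, bolt home.

```bash
python3 -c "
from workcell import job_done
print(job_done())"
```

```text
the job is handed in; nothing more can be done
None
```

I handed the job in at about 67 s of the 210 s allowed; the hand-in call returned no verdict. Both caddies and the infuser stand in the well, the lid is shut, the bolt is home and the arm is folded flat; I never touched the glass, phone or teapot.

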